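Load and start the battery charger on the coffee table

ROBOT

A 6-joint arm with a two-finger parallel gripper is mounted at the origin on the work surface. World frame = base frame: x ahead of the robot, y to its left, z up, the work surface at z = 0. Lengths are in m, angles in rad, forces in N, time in s.
With the tool pointing down it reaches from about 0.375 to 0.9 m from the base axis. Payload 3.1 kg.
Tool frame: the origin (TCP) lies where the fingers leave the gripper's body, on its centre line; the fingertips stand manip.tip_reach ahead of it and the grasp point (between the pads) lies 54 mm ahead of it (manip.tip_reach is the distance from the TCP to the fingertips, in m); z points along the fingers, y is the direction in which the jaws open and shut (so a half turn about z gives the same grasp; the last joint's range is limited). The gripper opens to 85 mm and grips with 20 to 120 N. Pads are 22 mm wide; open, the fingers measure 114 mm over their backs; the gripper's body (76 mm by 85 mm) begins 54 mm behind the grasp point. The pads swing forward as they close: fully open they stand 13 mm farther back than shut.
Start: joints at [0.945, 0.527, 1.433, -0, 1.181, -0.178], TCP at [0.271, 0.563, 0.304] pointing down, gripper open.
Joint ranges: [-3.08, 3.08], [-0.75, 2.2], [0.22, 2.44], [-1.43, 4.57], [0, 2.65], [-2.85, 2.85]. Speed limits (rad/s): [2.79, 2.79, 3.14, 3.14, 3.14, 3.14].

INTERFACE

Orientations are given as a unit quaternion [x, y, z, w].
In Python, from station import manip, cams, order gives the robot as it stands. The module is installed in compiled form; this text tells all that it offers.
- The arm moves only by the tool drive_tool, never from a script. Its arguments are lists of equal length, an entry for each row: "linear": the shift along the tool's x, y, z in mm, a list of three; "rot": the turn, a rotation vector about the tool's x, y, z in degrees, a list of three; "hand": the finger opening in mm, from 0 to 85.4. A call has 1 to 20 rows; each row shifts and turns the pose as measured when the row begins, along the tool's axes as they then stand; what a row does not reach is not made up. A row lasts 1/12 s, in which the tool goes at most 41.7 mm and 7.16 degrees, less where a joint would pass 70% of its speed; a pose out of reach is approached as far as the arm can. A call with a gripper value outside its range is refused whole. The fingers move at their own pace and stop on an object; "force" is the grip in N (left out, the last holds). Time passes only in rows, so rows that do not move let the fingers close. It gives the time, the measured TCP pose, the force and the opening at its end, in the units of the state.
- manip.sense(): the state, without advancing time (a new reading comes with each control period).
- cams.snapshot(name): name is "side" or "top"; returns the picture (384x512x3 uint8, red, green, blue); there is no depth.
- cams.camera_model(name): a dict with "vfov" (degrees; the focal length in pixels is half the picture's height over the tangent of half this angle, whatever the lens; pixels are square), "cx", "cy" (the principal point, pixels), "rvec" (rotation vector, rad) and "tvec" (3), from world to camera coordinates, as OpenCV has them. Camera axes: x right, y down, z forward; pixel columns grow to the right and rows downward; lengths in m; the calibration is good to about 2 mm. A picture is of the moment at which its call begins. camera_model takes no time and is no camera call.
- order.sign_off(): hands the job in, once; it reports no verdict.
Trained networks look in the newest picture that a camera, given by its name, has taken for a name from the list of things; names that differ only in an ending like _2 or _b are one class to them, and where a whole thing is asked for, a point or a joint stands for the part that bears it (a point fixed in the world has none). Each returns a list of dicts, best first, with "score" (0 to 1); they miss things now and then, are a little off and sometimes report something else, mostly with a low value. They report only what shows in the picture. A call takes as long as a camera call. They do not tell look-alikes from the thing itself.
- cams.regions_of(label, camera): "pixels" (384x512 bool, what is visible of it) and "rect" ([left, top, right, bottom] in pixels, round what is visible of it).
- cams.spot_point(label, camera): "at" ([column, row] in pixels: a listed point, or the origin of a listed thing).
The state is a dict: "t": time; "q": joint angles; "qd": joint speeds; "tau": joint torques, N m; "tcp_pos": TCP position; "tool_rot": TCP orientation; "force": force on the tool from outside, world axes, zero at the start; "ft_torque": the same for the moment, N m; "finger_gap": opening from 0.0 (shut) to 1.0 (fully open).
Only numpy, scipy, OpenCV 4.12 (cv2) and the standard library are available. Lean on these libraries where they do the work, as an engineer would, in place of code of your own. Each camera call takes 0.05 s, during which the arm holds its last target. There are 200 camera calls.

TASK

Put all the loose battery packs on charge: free the charger's lock slide, slide the clear cover fully open, and lay each pack flat in a bay of its own with its orange end to the orange-marked back of the charger. Then slide the cover shut, push the lock slide fully home, and start the charge by pressing the yellow, then the blue, then the green key, one at a time. Leave the plants, the remote and the wooden heart where they are.

Things in the scene. Friction and masses are not known exactly. Their poses are not given: they have to be found in the camera images.
- charger: White battery charger fixed to the table, 255 mm deep (x -120 to +135), 280 wide (y). Origin on its underside, mid-width; x to its back (away from robot), y to its left, z up. Front strip x -120 to -55, top z 44 mm, with keys and lock; then a recess with four bays (x -51 to +25, y -122 to +122, floor z 30, walls to z 54); then a flat rear deck, z 54. Orange marks at the back (+x) end of each bay.
- lock (a joint): Lock slide: steel bolt with a red thumb grip at the left of the front strip, sliding along charger y. 0 = home: the bolt lies behind the cover's red hook, so the cover cannot open; 0.025 m = fully freed, moved to the charger's left (+y). Stays where left (friction 1.5 N). Below about 0.017 it still holds the hook; it can go home only when the cover is shut.
- lock_grip (a point): Top centre of the red thumb grip of the lock, which is 24 mm in the charger's x, 14 mm in y and 34 mm tall (z 58 to 92 mm above the table); moves with the lock. Low bolt guides beside it reach up to z 67 mm, the hook to z 66 mm.
- cover (a joint): Clear sliding cover over the bays, sliding along charger x. 0 = shut; 0.106 m = fully open, slid back over the rear deck, all bays clear. Stays where left (friction 2 N). Plate 80 mm deep, 260 mm wide, z 56 to 60 mm above the table, 4 mm above a pack that lies properly in its bay.
- cover_grip (a point): Top centre of the blue upright grip rib on the cover: 12 mm thick in the charger's x, 70 mm long in y, from z 60 mm to z 84 mm; moves with the cover.
- bay_row (a point): Middle of the row of bays, at floor height (charger x -13, y 0, z 30 mm). The four bays' centres lie at charger y -82.5, -27.5, +27.5 and +82.5 mm. Each bay is 76 mm long (charger x) and 40 mm wide (y); ribs 8 mm high and 15 mm wide part them, so a lying pack stands 14 mm above the ribs. From an outer bay's centre to the recess's side wall: 40 mm.
- key_yellow (a joint): The yellow key: round spring button, pressed straight down; 0 = up, 0.006 m = fully down (about 4.5 N). The order of the colours along the row differs from start to start.
- key_yellow_top (a point): Centre of the top of the yellow key, cap 24 mm in diameter, in a 40 mm grey bezel; when up, its top is 58 mm above the table. The keys stand 42 mm apart in a row on the right of the front strip.
- key_blue (a joint): The blue key: round spring button, pressed straight down; 0 = up, 0.006 m = fully down (about 4.5 N). The order of the colours along the row differs from start to start.
- key_blue_top (a point): Centre of the top of the blue key, cap 24 mm in diameter, in a 40 mm grey bezel; when up, its top is 58 mm above the table. The keys stand 42 mm apart in a row on the right of the front strip.
- key_green (a joint): The green key: round spring button, pressed straight down; 0 = up, 0.006 m = fully down (about 4.5 N). The order of the colours along the row differs from start to start.
- key_green_top (a point): Centre of the top of the green key, cap 24 mm in diameter, in a 40 mm grey bezel; when up, its top is 58 mm above the table. The keys stand 42 mm apart in a row on the right of the front strip.
- pack1: Rechargeable camera battery pack, rounded block 64 mm long (its x), 30 mm wide (its y), 22 mm high (z), 120 g, black with an orange contact end at +x. Origin: centre of its underside. Either broad face may lie down. May be absent.
- pack1_cap (a point): Centre of the orange contact end face of pack1: 32 mm along the pack's x from its centre, 11 mm above its underside.
- pack2: Rechargeable camera battery pack, rounded block 64 mm long (its x), 30 mm wide (its y), 22 mm high (z), 120 g, black with an orange contact end at +x. Origin: centre of its underside. Either broad face may lie down. May be absent.
- pack2_cap (a point): Centre of the orange contact end face of pack2: 32 mm along the pack's x from its centre, 11 mm above its underside.
- pack3: Rechargeable camera battery pack, rounded block 64 mm long (its x), 30 mm wide (its y), 22 mm high (z), 120 g, black with an orange contact end at +x. Origin: centre of its underside. Either broad face may lie down. May be absent.
- pack3_cap (a point): Centre of the orange contact end face of pack3: 32 mm along the pack's x from its centre, 11 mm above its underside.
- pack4: Rechargeable camera battery pack, rounded block 64 mm long (its x), 30 mm wide (its y), 22 mm high (z), 120 g, black with an orange contact end at +x. Origin: centre of its underside. Either broad face may lie down. May be absent.
- pack4_cap (a point): Centre of the orange contact end face of pack4: 32 mm along the pack's x from its centre, 11 mm above its underside.
- plant_dark: Small dark green plant in a twine-wrapped pot, 72 mm across, about 140 mm tall; origin under its centre. Bystander.
- plant_light: Small light green plant in a twine-wrapped pot, 72 mm across, about 140 mm tall; origin under its centre. Bystander.
- remote: Silver TV remote, 190 x 46 x 18 mm, lying flat, long along its x; origin under its centre. Bystander.
- heart: Wooden heart trivet, about 160 x 170 mm, 18 mm thick, lying flat; origin under its middle. Bystander.
Not all that is in view belongs to the job. Leave any purple or red look-alike of the pack4 alone.

How it is judged:
By the outcome, as a careful person would: the job done as asked, in the order asked, and still so for the second after the job is handed in, with the robot touching nothing.
Of pack1, pack2, pack3, pack4 only 3 to 4 are there at a start; the rules pass over those that are not, and their reading is None.
At some moment in a run one of pack1, pack2, pack3, pack4 may be knocked a few centimetres aside while the robot is not near it.
Once in a run the grip may slacken for a moment while it holds something.
It also fails if it takes over 208 s, if anything falls off the work surface, if the arm or the gripper's body presses on something with over 40 N, if the wrist force passes 120 N, or if a joint passes its speed limit or range.

## Working session

There is one attempt and no reset: what is moved stays moved. The work goes in short steps, Python scripts to look and compute and a tool call to move; the robot and the scene stay as the last step left them, time stands still between calls to the robot, and variables do not carry over. Pictures are saved under pics/ and viewed, about 12 in all and at most 16, crops included, and the job is handed in when it is done.

Besides the shell and the picture viewer there is one more tool, called after "Call:" by a JSON object that holds its "api" and its "payload", one argument or row to a line. drive_tool: Moves the arm, as the interface text tells. Its arguments: {"type":"object","properties":{"linear":{"type":"array","items":{"type":"array","items":{"type":"number"}}},"rot":{"type":"array","items":{"type":"array","items":{"type":"number"}}},"hand":{"type":"array","items":{"type":"number"}},"force":{"type":"number"}},"required":["linear","rot","hand"]}

```bash
mkdir -p pics; cat > h.py <<'E'
import numpy as np, cv2
from station import manip, cams, order
from scipy.spatial.transform import Rotation as R
def K(n):
    m=cams.camera_model(n); f=192/np.tan(np.radians(m['vfov'])/2)
    return np.array([[f,0,m['cx']],[0,f,m['cy']],[0,0,1.]]),cv2.Rodrigues(np.array(m['rvec'],float))[0],np.array(m['tvec'],float).ravel()
def proj(n,P):
    k,r,t=K(n); p=(r@np.atleast_2d(P).T).T+t; p=p@k.T; return p[:,:2]/p[:,2:]
def ray(n,uv):
    k,r,t=K(n); d=r.T@np.linalg.inv(k)@np.array([*uv,1.]); return -r.T@t,d
def onz(n,uv,z):
    c,d=ray(n,uv); return c+d*(z-c[2])/d[2]
def tri(u1,u2):
    A=[];b=[]
    for n,u in(('top',u1),('side',u2)):
        c,d=ray(n,u); d/=np.linalg.norm(d); M=np.eye(3)-np.outer(d,d); A.append(M); b.append(M@c)
    x=np.linalg.lstsq(np.vstack(A),np.hstack(b),rcond=None)[0]; return x
def save(name,im): cv2.imwrite('pics/'+name,cv2.cvtColor(im,cv2.COLOR_RGB2BGR))
E
python3 - <<'E'
from h import *
np.set_printoptions(precision=4,suppress=True)
print(manip.sense(),manip.tip_reach)
for n in('top','side'):
    m=cams.camera_model(n);print(m); k,r,t=K(n); print('pos',-r.T@t)
    save(n+'0.png',cams.snapshot(n))
for l in ['lock_grip','cover_grip','bay_row','key_yellow_top','key_blue_top','key_green_top','pack1','pack1_cap','charger']:
    for n in('top','side'):
        print(l,n,[(np.round(d['at'],1).tolist(),round(d['score'],2)) for d in cams.spot_point(l,n)])
E
```

```text
{'t': 0.0, 'q': array([ 0.9445,  0.5285,  1.4339, -0.    ,  1.1814, -0.1785]), 'qd': array([ 0.0012,  0.0006,  0.0016,  0.0012, -0.0004,  0.    ]), 'tau': array([  0.0006, -44.2357, -17.8021,  -0.0003,   0.0084,   0.    ]), 'tcp_pos': array([0.2703, 0.5629, 0.3029]), 'tool_rot': array([ 0.222 ,  0.975 , -0.001 , -0.0004]), 'force': array([-0.1979, -0.5028,  0.3426]), 'ft_torque': array([0.0054, 0.0066, 0.0287]), 'finger_gap': 0.9991816549687237} 0.0726
{'vfov': 42.665544203926956, 'cx': 254.62634027137602, 'cy': 191.7622271111414, 'rvec': array([ 2.1092, -2.147 ,  0.1859]), 'tvec': array([0.0014, 0.5282, 1.6006])}
pos [ 0.239  -0.009   1.6684]
{'vfov': 56.77360874702902, 'cx': 253.60187039644782, 'cy': 193.88096030575898, 'rvec': array([ 2.4391, -0.1513,  0.0563]), 'tvec': array([-0.4988,  0.1046,  1.1724])}
pos [ 0.4107 -0.7304  0.9655]
lock_grip top [([248.6, 204.1], 0.65), ([266.6, 188.0], 0.35)]
lock_grip side [([301.7, 149.5], 0.62), ([249.5, 186.4], 0.51)]
cover_grip top [([271.9, 186.4], 0.97)]
cover_grip side [([267.0, 212.7], 0.73)]
bay_row top [([266.6, 186.8], 0.9)]
bay_ro
[... 178 characters left out ...]
top top [([302.3, 208.6], 0.47)]
key_blue_top side [([249.5, 241.6], 0.55)]
key_green_top top [([287.3, 210.4], 0.61)]
key_green_top side [([214.8, 147.5], 0.48), ([247.1, 234.0], 0.45)]
pack1 top [([301.5, 124.1], 0.63), ([314.1, 262.8], 0.59), ([349.6, 189.8], 0.58), ([369.9, 163.4], 0.54), ([349.5, 230.4], 0.53), ([357.3, 272.7], 0.5), ([160.8, 239.5], 0.49)]
pack1 side [([234.6, 307.4], 0.87), ([181.8, 315.0], 0.78), ([213.2, 150.1], 0.68), ([281.6, 301.3], 0.64), ([189.8, 271.5], 0.61), ([316.8, 325.0], 0.59), ([344.7, 239.8], 0.46)]
pack1_cap top []
pack1_cap side [([269.0, 212.2], 0.18)]
charger top [([264.8, 186.0], 0.92)]
charger side [([272.0, 221.3], 0.75), ([210.0, 145.2], 0.52)]
```

```bash
python3 -c "
import cv2,numpy as np
a=cv2.imread('pics/top0.png');b=cv2.imread('pics/side0.png')
cv2.imwrite('pics/t0b.png',cv2.resize(a,(800,600),interpolation=cv2.INTER_CUBIC));cv2.imwrite('pics/s0b.png',cv2.resize(b,(800,600),interpolation=cv2.INTER_CUBIC))"
```

```text
(no output)
```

View pics/t0b.png

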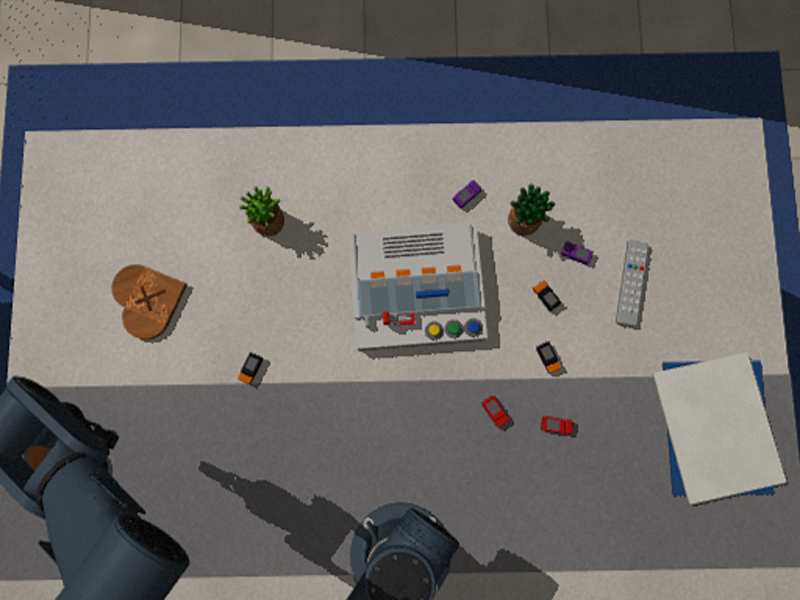

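View pics/s0b.png

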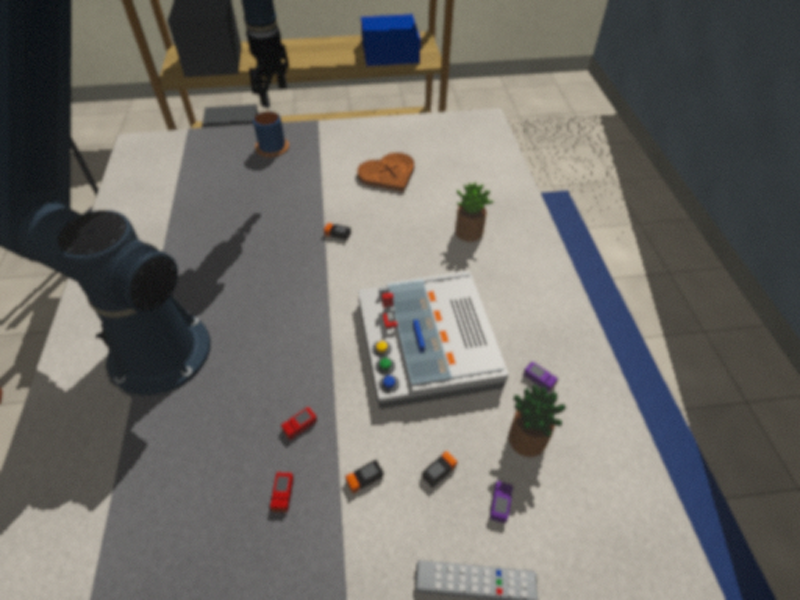

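Orange-ended packs in top0 (800-px scale) are at (548,297), (549,358) and (252,368). The look-alikes are purple at (467,194) and (577,253), and red at (496,412) and (558,425). The charger is at (420,287), with the key order yellow, green, blue.

```bash
cat >> h.py <<'E'
def blobs(im,lo,hi,box,amin=6):
    h=cv2.cvtColor(im,cv2.COLOR_RGB2HSV); m=cv2.inRange(h,lo,hi); z=np.zeros_like(m); l,t,r,b=box; z[t:b,l:r]=m[t:b,l:r]
    n,L,S,C=cv2.connectedComponentsWithStats(z); return [(C[i].round(1).tolist(),int(S[i,4]),S[i,:4].tolist()) for i in range(1,n) if S[i,4]>=amin]
E
python3 - <<'E'
from h import *
np.set_printoptions(precision=4,suppress=True)
T=cv2.cvtColor(cv2.imread('pics/top0.png'),cv2.COLOR_BGR2RGB);S=cv2.cvtColor(cv2.imread('pics/side0.png'),cv2.COLOR_BGR2RGB)
for nm,lo,hi in [('orange',(6,150,120),(18,255,255)),('yellow',(20,150,100),(32,255,255)),('green',(50,120,50),(85,255,255)),('blue',(100,150,60),(125,255,255)),('red',(0,180,90),(4,255,255))]:
    print(nm,'T',blobs(T,lo,hi,(140,100,400,260)),'\n   S',blobs(S,lo,hi,(190,130,335,320)))
t=cv2.resize(T[140:232,215:325],None,fx=4.5,fy=4.5,interpolation=cv2.INTER_CUBIC);s=cv2.resize(S[165:265,220:330],None,fx=3,fy=3,interpolation=cv2.INTER_CUBIC)
pk=[T[175:205,335:365],T[213:243,335:365],T[220:250,145:175],S[280:320,215:245],S[280:310,265:295],S[135:160,200:230]]
pk=np.hstack([cv2.resize(p,(130,130),interpolation=cv2.INTER_CUBIC) for p in pk])
c=np.zeros((414+130,495+330,3),np.uint8); c[:414,:495]=t; c[:300,495:495+330]=s; c[414:,:780]=pk
save('crop1.png',c[:,:800])
for n in('top','side'):
    cams.snapshot(n)
    for l in ['pack1','charger']:
        for d in cams.regions_of(l,n):
            m=d['pixels'].astype(np.uint8); ys,xs=np.nonzero(m); r=cv2.minAreaRect(np.c_[xs,ys].astype(np.float32)); print(n,l,round(d['score'],2),np.round(d['rect'],0),np.round([xs.mean(),ys.mean()],1),len(xs),np.round(cv2.boxPoints(r),1).tolist() if l=='charger' else '')
E
```

```text
orange T [([274.2, 172.9], 29, [270, 171, 9, 4]), ([290.1, 171.5], 31, [286, 170, 9, 4]), ([257.3, 174.2], 26, [254, 173, 8, 4]), ([240.9, 175.5], 31, [237, 174, 9, 4]), ([345.4, 182.9], 32, [342, 180, 8, 7]), ([354.1, 234.3], 37, [350, 231, 9, 7]), ([156.1, 241.6], 35, [152, 239, 9, 6])] 
   S [([209.8, 145.1], 17, [208, 143, 5, 5]), ([275.9, 189.1], 12, [275, 187, 3, 5]), ([279.7, 201.7], 14, [278, 199, 4, 6]), ([283.6, 214.8], 17, [282, 212, 4, 6]), ([287.9, 228.8], 18, [286, 226, 5, 7]), ([287.1, 293.2], 45, [283, 289, 9, 9]), ([225.2, 307.6], 56, [222, 303, 8, 10])]
yellow T [([277.2, 210.8], 38, [274, 208, 7, 7])] 
   S [([243.9, 221.5], 37, [241, 219, 7, 6])]
green T [([348.7, 125.0], 9, [348, 123, 3, 5]), ([337.8, 125.7], 6, [336, 125, 4, 2]), ([334.3, 130.2], 10, [333, 129, 4, 4]), ([340.7, 132.1], 11, [339, 130, 4, 5]), ([345.8, 132.5], 6, [344, 132, 4, 2]), ([337.0, 135.5], 6, [336, 135, 3, 2]), ([331.3, 140.3], 6, [330, 139, 3, 3]), ([338.5, 141.0], 6, [338, 140, 2, 3]), ([289.9, 209.9], 38, [287, 207, 7, 7])] 
   S [([246.2, 232.2], 32, [243, 229, 7, 7])]
blue T [([276.1
[... 1551 characters left out ...]
side pack1 0.48 [206. 142. 225. 153.] [214.7 147.2] 126 
side charger 0.89 [228. 172. 327. 261.] [276.3 216. ] 5903 [[227.89999389648438, 183.39999389648438], [312.8999938964844, 169.1999969482422], [325.8999938964844, 247.1999969482422], [240.89999389648438, 261.3999938964844]]
side charger 0.36 [294. 116. 315. 155.] [301.9 135.3] 581 [[289.20001220703125, 150.89999389648438], [296.70001220703125, 115.30000305175781], [314.8999938964844, 119.0999984741211], [307.3999938964844, 154.8000030517578]]
side charger 0.29 [246. 177. 290. 246.] [267.4 212.5] 1682 [[239.39999389648438, 183.8000030517578], [269.8999938964844, 174.89999389648438], [289.0, 240.8000030517578], [258.5, 249.6999969482422]]
```

View pics/crop1.png

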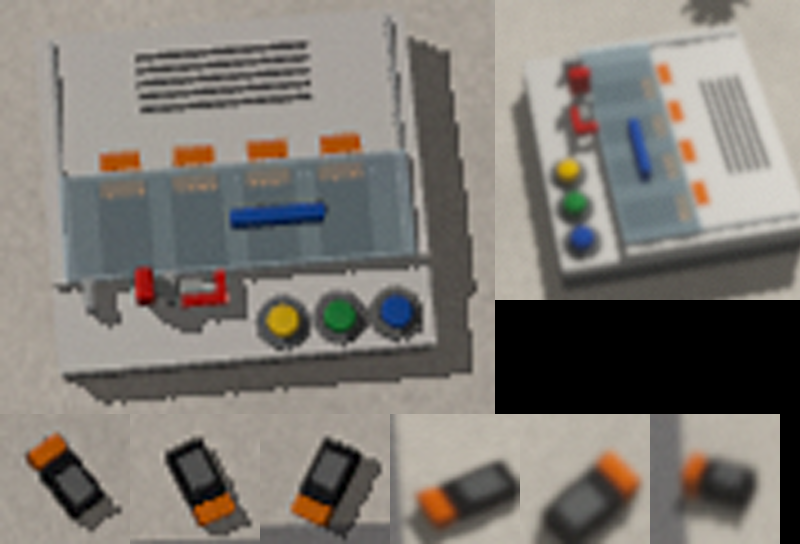

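The crop shows the red thumb grip at (145,285), the hook at (210,290), and the blue rib at (278,215) in crop pixels. The three packs have orange ends, and their window marks face up.

```bash
python3 - <<'E'
from h import *
np.set_printoptions(precision=4,suppress=True)
P={'y':((277.2,210.8),(243.9,221.5)),'g':((289.9,209.9),(246.2,232.2)),'b':((302.8,208.8),(248.6,243.7)),'rib':((276.1,187.2),(267.6,213.1)),'grip':((246.6,202.7),(247.3,189.2)),
'o1':((240.9,175.5),(275.9,189.1)),'o2':((257.3,174.2),(279.7,201.7)),'o3':((274.2,172.9),(283.6,214.8)),'o4':((290.1,171.5),(287.9,228.8)),
'pA':((349.5,188.9),(280.5,299.5)),'pB':((350.7,227.8),(232.4,304.3)),'pC':((160.2,234.6),(214.7,147.2)),'capA':((345.4,182.9),(287.1,293.2)),'capB':((354.1,234.3),(225.2,307.6)),'capC':((156.1,241.6),(209.8,145.1))}
zz=dict(y=.058,g=.058,b=.058,rib=.08,grip=.085,o1=.054,o2=.054,o3=.054,o4=.054)
for k,(a,b) in P.items(): z=zz.get(k,.018); print(k,'tri',tri(a,b),'top',onz('top',a,z)[:2],'side',onz('side',b,z)[:2])
# pose fit: marks (unknown xm), keys
from scipy.optimize import least_squares
ys=[82.5,27.5,-27.5,-82.5]
def pts(p):
    x,y,a,xm,xk,yk=p; c,s=np.cos(a),np.sin(a)
    L=[(xm,v/1e3,.054) for v in ys]+[(xk,yk-.042*i,.058) for i in range(3)]
    return np.array([(x+c*u-s*v,y+s*u+c*v,w) for u,v,w in L])
N=['o1','o2','o3','o4','y','g','b']
def f(p):
    W=pts(p); r=[]
    for j,n in enumerate(('top','side')): r.append((proj(n,W)-np.array([P[k][j] for k in N])).ravel())
    return np.r_[np.concatenate(r),(p[0]-x0)*0]
x0=.5
for xm in(.033,):
    s=least_squares(lambda q:f(np.r_[q[:3],xm,q[3:]]),[.5,-.03,-.08,-.09,-.04]); print(xm,s.x,'yaw',np.degrees(s.x[2]),'rms',np.sqrt(np.mean(s.fun**2)))
    p=np.r_[s.x[:3],xm,s.x[3:]]; c,q=np.cos(p[2]),np.sin(p[2])
    for lab,u,v,w in[('fl',-.12,.14,.044),('fr',-.12,-.14,.044),('bl',.135,.14,.054),('br',.135,-.14,.054)]: print(lab,proj('top',[p[0]+c*u-q*v,p[1]+q*u+c*v,w]),proj('side',[p[0]+c*u-q*v,p[1]+q*u+c*v,w]))
E
```

```text
y tri [ 0.4615 -0.0815  0.0564] top [ 0.4609 -0.0815] side [ 0.4617 -0.0826]
g tri [ 0.4638 -0.1234  0.058 ] top [ 0.4631 -0.1235] side [ 0.4645 -0.1233]
b tri [ 0.4664 -0.166   0.0594] top [ 0.466  -0.1662] side [ 0.467 -0.165]
rib tri [ 0.536  -0.0787  0.0841] top [ 0.5361 -0.0789] side [ 0.5371 -0.0755]
grip tri [0.4843 0.0186 0.0932] top [0.4855 0.0188] side [0.4851 0.0256]
o1 tri [0.5826 0.037  0.0584] top [0.5831 0.0371] side [0.5839 0.0408]
o2 tri [ 0.5861 -0.018   0.0579] top [ 0.5865 -0.018 ] side [ 0.5873 -0.0148]
o3 tri [ 0.5887 -0.0746  0.0612] top [ 0.5899 -0.0749] side [ 0.5905 -0.0693]
o4 tri [ 0.5927 -0.1279  0.0598] top [ 0.5938 -0.1284] side [ 0.5942 -0.124 ]
pA tri [ 0.537  -0.3317  0.0183] top [ 0.5373 -0.3317] side [ 0.5368 -0.3316]
pB tri [ 0.4034 -0.3289  0.0187] top [ 0.4043 -0.3289] side [ 0.4026 -0.3288]
pC tri [0.3905 0.3108 0.0219] top [0.3928 0.3118] side [0.3886 0.3146]
capA tri [ 0.5575 -0.3178  0.0231] top [ 0.5584 -0.3188] side [ 0.5585 -0.3156]
capB tri [ 0.3821 -0.3381  0.0234] top [ 0.3822 -0.3392] side [ 0.3822 -0.3357]
capC tri [0.3697 0.3244 0.0221] top [0.3695 0.3252] side [0.3701 0.3291]
0.033 [ 0.5556 -0.0464  0.0629 -0.0964 -0.0294] yaw 3.601430694525594 rms 0.33213009186692305
fl [[226.9158 222.3676]] [[228.8058 185.4386]]
fr [[310.876  215.6102]] [[242.2409 255.2546]]
bl [[221.4514 147.4205]] [[300.4353 173.4879]]
br [[303.6705 140.9351]] [[325.382  239.8393]]
```

Call:
{"api": "drive_tool", "payload": {
  "linear": [
    [-28.6,-26.4,0],
    [-28.6,-26.4,0],
    [-28.6,-26.4,0],
    [-28.6,-26.4,0],
    [-28.6,-26.4,0],
    [-28.6,-26.4,0],
    [-28.6,-26.4,0],
    [-28.6,-26.4,0],
    [-28.6,-26.4,0],
    [-28.6,-26.4,0],
    [-28.6,-26.4,0],
    [-28.6,-26.4,0],
    [-28.6,-26.4,0],
    [-28.6,-26.4,0],
    [-28.6,-26.4,0],
    [0,0,15],
    [0,0,15],
    [0,0,15],
    [0,0,15],
    [0,0,15]
  ],
  "rot": [
    [0,0,0],
    [0,0,0],
    [0,0,0],
    [0,0,0],
    [0,0,0],
    [0,0,0],
    [0,0,0],
    [0,0,0],
    [0,0,0],
    [0,0,0],
    [0,0,0],
    [0,0,0],
    [0,0,0],
    [0,0,0],
    [0,0,0],
    [0,0,-5.9],
    [0,0,-5.9],
    [0,0,-5.9],
    [0,0,-5.9],
    [0,0,-5.9]
  ],
  "hand": [40,40,40,40,40,40,40,40,40,40,40,40,40,40,40,40,40,40,40,40],
  "force": 30
}}

```text
t: 2.97
tcp_pos: [0.507, -0.0053, 0.2315]
tool_rot: [-0.045, 0.999, 0.0, 0.016]
force: [0.1, 0.3, -0.2]
finger_gap: 0.469
```

```bash
cat >> h.py <<'E'
def goto(x,y,z,jaw,rows=None):
    s=manip.sense(); r=R.from_quat(s['tool_rot']); d=r.inv().apply(np.array([x,y,z])-s['tcp_pos'])*1e3
    v=r.apply([0,1,0]); a=np.degrees(np.arctan2(v[1],v[0])); da=(jaw-a+90)%180-90
    tz=r.apply([0,0,1]); tilt=r.inv().apply(np.cross(tz,[0,0,-1]))*57.3
    n=rows or int(np.ceil(np.linalg.norm(d)/38)); 
    print('t',round(s['t'],2),'pos',s['tcp_pos'].round(4),'jaw',round(a,1),'F',s['force'].round(1),'gap',round(s['finger_gap']*85.4,1))
    print(' shift',d.round(1),'rows',n,'each',(d/n).round(1),'rotz',round(-da,1),'tilt fix',tilt.round(2),'q6',s['q'][5].round(2))
E
python3 - <<'E'
from h import *
im=cams.snapshot('top'); save('t1.png',cv2.resize(im,(800,600)))
print(blobs(im,(6,150,120),(18,255,255),(60,100,420,330)))
sd=cams.snapshot('side');save('s1.png',cv2.resize(sd,(800,600)))
print(blobs(sd,(6,150,120),(18,255,255),(60,60,420,384)))
goto(.485,.020,.150,93.6)
E
```

```text
[([92.7, 191.4], 1332, [72, 170, 46, 47]), ([290.1, 171.5], 31, [286, 170, 9, 4]), ([345.5, 183.1], 35, [342, 180, 8, 7]), ([354.0, 234.6], 41, [350, 231, 9, 8])]
[([209.8, 145.4], 20, [208, 143, 5, 6]), ([275.9, 189.1], 12, [275, 187, 3, 5]), ([279.8, 201.8], 13, [279, 199, 3, 6]), ([283.7, 215.1], 14, [282, 213, 4, 5]), ([287.9, 228.6], 15, [287, 226, 3, 6]), ([287.2, 293.7], 43, [283, 290, 9, 9]), ([225.4, 307.9], 65, [222, 303, 8, 11])]
t 3.07 pos [ 0.5055 -0.0048  0.23  ] jaw 94.9 F [0.2 0.1 0.1] gap 40.2
 shift [20.4 26.3 79.5] rows 3 each [ 6.8  8.8 26.5] rotz 1.3 tilt fix [0.06 1.54 0.  ] q6 -1.9
```

View pics/s1.png

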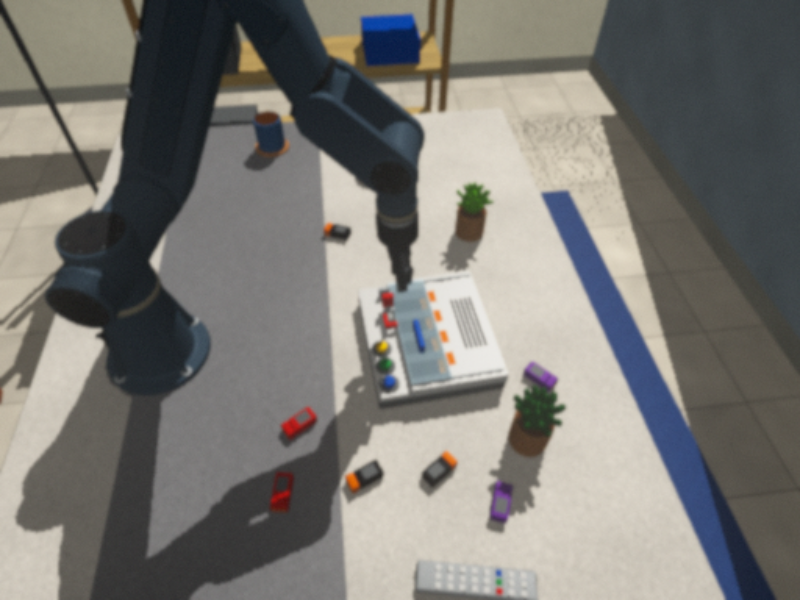

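View pics/t1.png

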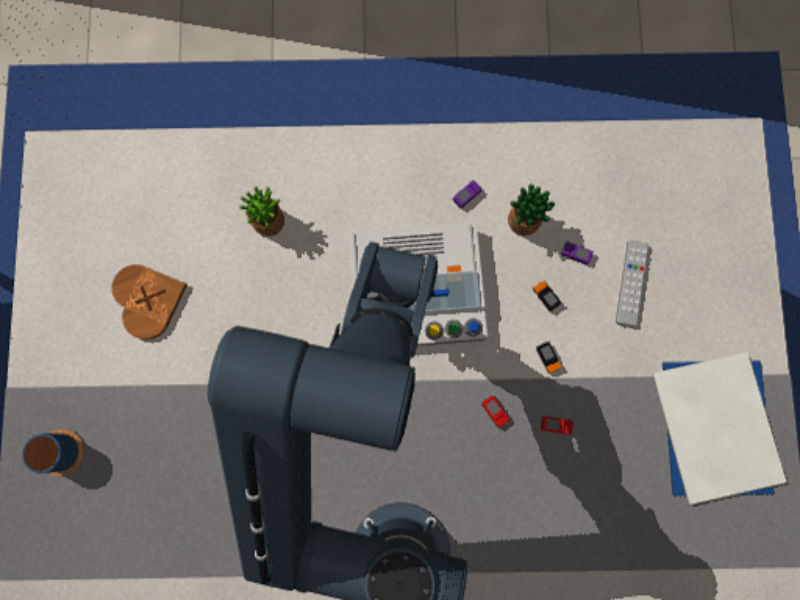

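Call:
{"api": "drive_tool", "payload": {
  "linear": [
    [7,9,12],
    [7,9,12],
    [7,9,12],
    [0,0,12],
    [0,0,0]
  ],
  "rot": [
    [0,0.5,0.4],
    [0,0.5,0.4],
    [0,0.5,0.4],
    [0,0,0],
    [0,0,0]
  ],
  "hand": [40,40,40,40,40]
}}

```text
t: 3.48
tcp_pos: [0.4858, 0.0211, 0.1842]
tool_rot: [-0.023, 1.0, -0.0, 0.004]
force: [-0.3, 0.2, -0.0]
finger_gap: 0.468
```

```bash
python3 - <<'E'
from h import *
goto(.485,.020,.150,93.6)
sd=cams.snapshot('side')[155:235,205:305];save('s2.png',cv2.resize(sd,(750,600),interpolation=cv2.INTER_CUBIC))
E
```

```text
t 3.48 pos [0.4858 0.0211 0.1842] jaw 92.7 F [-0.3  0.2 -0. ] gap 40.0
 shift [ 1.1 -1.  34.2] rows 1 each [ 1.1 -1.  34.2] rotz -0.9 tilt fix [-0.04  0.44  0.  ] q6 -1.81
```

View pics/s2.png

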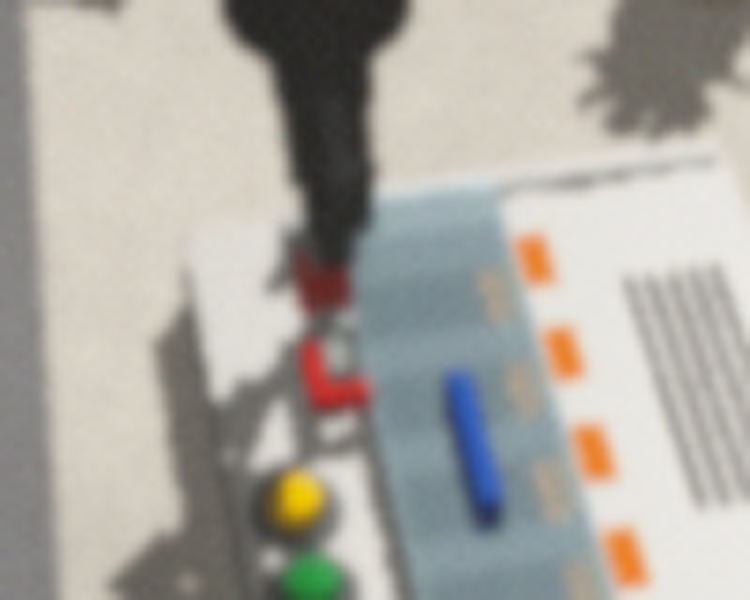

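The tips hang just above the grip, which sits between them at about (325,285). I'll descend gently.

Call:
{"api": "drive_tool", "payload": {
  "linear": [
    [1,-1,12],
    [0,0,12],
    [0,0,8],
    [0,0,3],
    [0,0,0]
  ],
  "rot": [
    [0,0.4,-0.9],
    [0,0,0],
    [0,0,0],
    [0,0,0],
    [0,0,0]
  ],
  "hand": [40,40,40,40,40]
}}

```text
t: 3.95
tcp_pos: [0.4891, 0.0188, 0.1515]
tool_rot: [-0.03, 1.0, -0.002, 0.005]
force: [-0.3, -0.3, 0.6]
finger_gap: 0.47
```

```bash
python3 - <<'E'
from h import *
goto(.485,.020,.146,93.6)
for z in(.06,.07,.075,.08,.09): print(z,proj('side',[.486,-.006,z]).round(1))
sd=cams.snapshot('side')[165:215,225:285];save('s3.png',cv2.resize(sd,(720,600),interpolation=cv2.INTER_CUBIC))
E
```

```text
t 3.95 pos [0.4891 0.0188 0.1515] jaw 93.5 F [-0.3 -0.3  0.6] gap 40.1
 shift [4.1 1.4 5.4] rows 1 each [4.1 1.4 5.4] rotz -0.1 tilt fix [-0.21  0.61 -0.  ] q6 -1.82
0.06 [[248.8 201.4]]
0.07 [[248.7 199.5]]
0.075 [[248.7 198.5]]
0.08 [[248.7 197.6]]
0.09 [[248.7 195.6]]
```

View pics/s3.png

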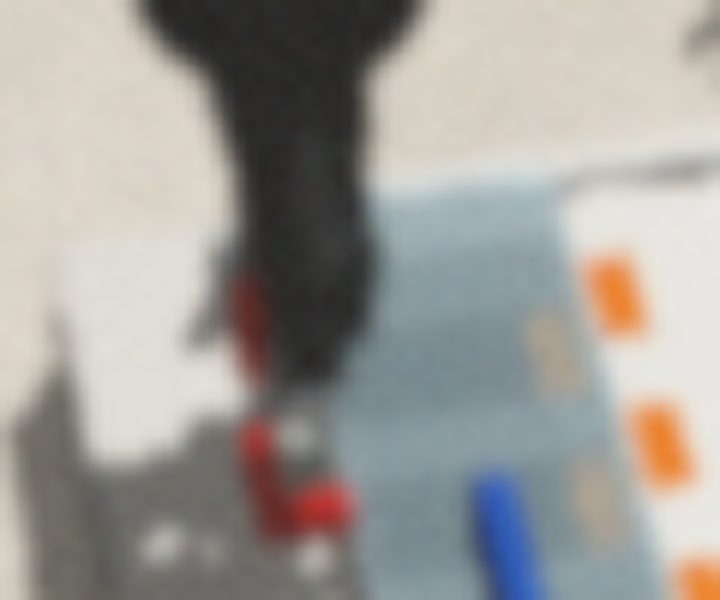

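The tip is at about (305,385), i.e. z≈0.08, so tip_reach holds at a small opening. The fingers are a few mm too far back; I'll shift, lower and close.

Call:
{"api": "drive_tool", "payload": {
  "linear": [
    [5,1,0],
    [0,0,7],
    [0,0,0],
    [0,0,0],
    [0,0,0],
    [0,0,0],
    [0,0,0],
    [0,0,0],
    [0,0,0]
  ],
  "rot": [
    [0,0.6,0],
    [0,0,0],
    [0,0,0],
    [0,0,0],
    [0,0,0],
    [0,0,0],
    [0,0,0],
    [0,0,0],
    [0,0,0]
  ],
  "hand": [40,40,10,5,0,0,0,0,0]
}}

```text
t: 4.75
tcp_pos: [0.4843, 0.02, 0.1453]
tool_rot: [-0.031, 1.0, -0.002, 0.001]
force: [-0.1, 1.2, -0.5]
finger_gap: 0.157
```

```bash
python3 - <<'E'
from h import *
goto(.485-.026*np.sin(.0628),.020+.026,.146,93.6)
E
```

```text
t 4.75 pos [0.4843 0.02   0.1453] jaw 93.5 F [-0.1  1.2 -0.5] gap 13.4
 shift [-0.6 26.  -0.8] rows 1 each [-0.6 26.  -0.8] rotz -0.1 tilt fix [-0.2   0.11 -0.  ] q6 -1.82
```

Call:
{"api": "drive_tool", "payload": {
  "linear": [
    [0,6,0],
    [0,8,0],
    [0,8,0],
    [0,5,0],
    [0,2,0],
    [0,2,0]
  ],
  "rot": [
    [0,0,0],
    [0,0,0],
    [0,0,0],
    [0,0,0],
    [0,0,0],
    [0,0,0]
  ],
  "hand": [0,0,0,0,0,0]
}}

```text
t: 5.25
tcp_pos: [0.4829, 0.0467, 0.1451]
tool_rot: [-0.035, 0.999, -0.009, 0.001]
force: [-1.7, -16.9, 1.0]
finger_gap: 0.156
```

Call:
{"api": "drive_tool", "payload": {
  "linear": [
    [0,-1,0],
    [0,0,0],
    [0,0,0],
    [0,0,-20],
    [0,0,-30],
    [0,0,-20],
    [0,0,0],
    [0,0,0],
    [0,0,0],
    [0,0,0],
    [0,0,0],
    [0,0,0],
    [0,0,0],
    [0,0,0],
    [0,0,0],
    [0,0,0],
    [0,0,0],
    [0,0,0],
    [0,0,0]
  ],
  "rot": [
    [0,0,0],
    [0,0,0],
    [0,0,0],
    [0,0,0],
    [0,0,0],
    [0,0,0],
    [0,0,7],
    [0,0,7],
    [0,0,7],
    [0,0,7],
    [0,0,7],
    [0,0,7],
    [0,0,7],
    [0,0,7],
    [0,0,7],
    [0,0,7],
    [0,0,7],
    [0,0,7],
    [0,0,7]
  ],
  "hand": [40,40,40,40,40,40,40,40,40,40,40,40,40,40,40,40,40,40,40]
}}

```text
t: 6.83
tcp_pos: [0.481, 0.0618, 0.2202]
tool_rot: [0.702, 0.712, -0.0, 0.005]
force: [0.2, -0.4, 0.0]
finger_gap: 0.466
```

```bash
python3 - <<'E'
from h import *
goto(.536,-.078,.200,3.6)
E
```

```text
t 6.83 pos [0.481  0.0618 0.2202] jaw 0.8 F [ 0.2 -0.4  0. ] gap 39.8
 shift [-140.4   52.9   21.6] rows 4 each [-35.1  13.2   5.4] rotz -2.8 tilt fix [0.36 0.43 0.  ] q6 -0.11
```

Call:
{"api": "drive_tool", "payload": {
  "linear": [
    [-35,13,0],
    [-35,13,0],
    [-35,13,0],
    [-35,13,0],
    [0,0,20],
    [0,0,0]
  ],
  "rot": [
    [0,0,0],
    [0,0,0],
    [0,0,0],
    [0,0,0],
    [0,0,-2.8],
    [0,0,0]
  ],
  "hand": [40,40,40,40,40,40]
}}

```text
t: 7.33
tcp_pos: [0.5369, -0.0763, 0.2016]
tool_rot: [0.683, 0.73, 0.002, 0.005]
force: [-0.9, 1.2, -0.0]
finger_gap: 0.466
```

```bash
python3 - <<'E'
from h import *
goto(.536,-.078,.140,3.6)
E
```

```text
t 7.33 pos [ 0.5369 -0.0763  0.2016] jaw 3.9 F [-0.9  1.2 -0. ] gap 39.8
 shift [-1.3 -1.6 61.6] rows 2 each [-0.6 -0.8 30.8] rotz 0.3 tilt fix [ 0.56  0.3  -0.  ] q6 -0.41
```

Call:
{"api": "drive_tool", "payload": {
  "linear": [
    [-1,-1,25],
    [0,0,22],
    [0,0,12],
    [0,0,2],
    [0,0,0],
    [0,0,0],
    [0,0,0],
    [0,0,0],
    [0,0,0],
    [0,0,0]
  ],
  "rot": [
    [0.5,0.3,0],
    [0,0,0],
    [0,0,0],
    [0,0,0],
    [0,0,0],
    [0,0,0],
    [0,0,0],
    [0,0,0],
    [0,0,0],
    [0,0,0]
  ],
  "hand": [40,40,40,40,40,20,10,0,0,0]
}}

```text
t: 8.17
tcp_pos: [0.5377, -0.072, 0.143]
tool_rot: [0.683, 0.73, 0.002, 0.002]
force: [1.0, -0.8, -6.9]
finger_gap: 0.129
```

```bash
python3 - <<'E'
from h import *
goto(.536+.1065*np.cos(.0628),-.078+.1065*np.sin(.0628),.140,3.6)
E
```

```text
t 8.17 pos [ 0.5377 -0.072   0.143 ] jaw 3.8 F [ 1.  -0.8 -6.9] gap 11.0
 shift [ -6.2 104.4   3.6] rows 3 each [-2.1 34.8  1.2] rotz 0.2 tilt fix [ 0.32  0.   -0.  ] q6 -0.41
```

Call:
{"api": "drive_tool", "payload": {
  "linear": [
    [0,8,0],
    [0,14,0],
    [0,14,0],
    [0,14,0],
    [0,14,0],
    [0,14,0],
    [0,14,0],
    [0,10,0],
    [0,6,0],
    [0,3,0],
    [0,2,0]
  ],
  "rot": [
    [0,0,0],
    [0,0,0],
    [0,0,0],
    [0,0,0],
    [0,0,0],
    [0,0,0],
    [0,0,0],
    [0,0,0],
    [0,0,0],
    [0,0,0],
    [0,0,0]
  ],
  "hand": [0,0,0,0,0,0,0,0,0,0,0]
}}

```text
t: 9.08
tcp_pos: [0.645, -0.0653, 0.143]
tool_rot: [0.683, 0.73, -0.009, -0.011]
force: [-5.5, -2.4, 0.4]
finger_gap: 0.131
```

```bash
python3 - <<'E'
from h import *
goto(.536+.1065*np.cos(.0628),-.078+.1065*np.sin(.0628),.140,3.6)
E
```

```text
t 9.08 pos [ 0.645  -0.0653  0.143 ] jaw 3.8 F [-5.5 -2.4  0.4] gap 11.2
 shift [-5.8 -3.1  3.1] rows 1 each [-5.8 -3.1  3.1] rotz 0.2 tilt fix [-1.65 -0.19  0.  ] q6 -0.33
```

Call:
{"api": "drive_tool", "payload": {
  "linear": [
    [0,4,0],
    [0,4,0],
    [0,0,0],
    [0,0,0],
    [0,0,-25],
    [0,0,-30],
    [0,0,-30],
    [-20,-25,-20],
    [-20,-25,0],
    [-20,-25,0],
    [-20,-20,0]
  ],
  "rot": [
    [0,0,0],
    [0,0,0],
    [0,0,0],
    [0,0,0],
    [0,0,0],
    [0,0,0],
    [0,0,0],
    [-1.6,-0.2,0],
    [0,0,0],
    [0,0,0],
    [0,0,0]
  ],
  "hand": [0,0,45,45,45,45,50,50,50,50,50]
}}

```text
t: 10.0
tcp_pos: [0.5696, -0.1489, 0.2603]
tool_rot: [0.68, 0.733, 0.001, 0.002]
force: [0.3, 0.2, -0.5]
finger_gap: 0.587
```

```bash
python3 - <<'E'
from h import *
np.set_printoptions(precision=4,suppress=True)
T=cams.snapshot('top');S=cams.snapshot('side')
for n,I in(('top',T),('side',S)):
    print(n,'or',blobs(I,(6,150,100),(18,255,255),(140,100,420,330)),'blue',blobs(I,(100,150,60),(125,255,255),(190,100,335,320)),'red',blobs(I,(0,180,90),(4,255,255),(220,170,330,250)))
    print([ (round(d['score'],2),np.argwhere(d['pixels'])[:,::-1].mean(0).round(1)) for d in cams.regions_of('pack1',n)])
    print('bay',cams.spot_point('bay_row',n)[:1],cams.spot_point('lock_grip',n)[:1])
t=cv2.resize(T[140:232,215:325],None,fx=4.5,fy=4.5,interpolation=cv2.INTER_CUBIC);s=cv2.resize(S[165:265,220:330],None,fx=2.7,fy=2.7,interpolation=cv2.INTER_CUBIC)
c=np.zeros((414,495+297,3),np.uint8); c[:,:495]=t; c[:270,495:]=s
save('crop2.png',c); goto(.3,-.3,.2,0)
E
```

```text
top or [([256.1, 173.1], 7, [254, 173, 6, 2]), ([241.1, 175.4], 30, [237, 174, 9, 4]), ([258.1, 180.4], 25, [254, 179, 9, 4]), ([242.0, 181.8], 26, [238, 180, 9, 4]), ([345.4, 183.3], 38, [342, 180, 8, 8]), ([354.0, 234.8], 42, [350, 232, 9, 7]), ([156.3, 241.6], 41, [152, 238, 9, 8])] blue [([270.6, 156.3], 58, [263, 154, 17, 6])] red [([258.4, 174.2], 24, [253, 170, 10, 7])]
[(0.7, array([368.7, 161.3])), (0.6, array([356.1, 271.5])), (0.59, array([351.2, 228.2])), (0.56, array([349.4, 188.6])), (0.52, array([159.8, 235.1]))]
bay [{'at': [269.2, 189.0], 'score': 0.93}] [{'at': [350.1, 189.6], 'score': 0.69}]
side or [([209.8, 145.9], 24, [208, 143, 5, 7]), ([269.9, 192.7], 9, [269, 191, 3, 4]), ([283.5, 214.8], 17, [282, 212, 4, 6]), ([277.8, 219.6], 25, [276, 217, 5, 7]), ([287.7, 228.6], 18, [286, 226, 4, 6]), ([282.0, 233.6], 29, [280, 230, 5, 8]), ([287.1, 293.8], 44, [283, 290, 9, 9]), ([225.4, 308.2], 65, [222, 303, 8, 12])] blue [([301.0, 209.9], 37, [299, 203, 6, 14]), ([248.5, 243.8], 28, [246, 241, 6, 6])] red [([246.5, 184.5], 8, [245, 184, 4, 2]), ([280.4, 202.4], 9, [279, 201, 5, 3])]
[(0.84, array([190.1, 270.6])), (0.75, array([180. , 313.5])), (0.61, array([320.2, 320.9])), (0.57, array([280.5, 299.5])), (0.51, array([232.7, 303.9])), (0.51, array([215.7, 147.3])), (0.47, array([345.6, 240.4]))]
bay [{'at': [265.3, 214.0], 'score': 0.55}] [{'at': [246.2, 183.5], 'score': 0.67}]
t 10.4 pos [ 0.5706 -0.1476  0.258 ] jaw 4.3 F [-0.7 -0.2 -0.1] gap 49.9
 shift [-131.5 -281.3   58.1] rows 9 each [-14.6 -31.3   6.5] rotz 4.3 tilt fix [-0.04 -0.04 -0.  ] q6 -0.52
```

View pics/crop2.png

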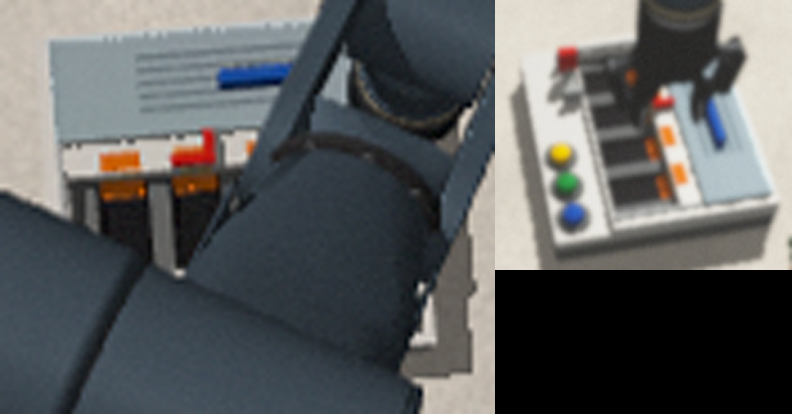

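```bash
sed -i 's/da=(jaw-a+90)%180-90/da=(jaw-a+180)%360-180/' h.py; python3 - <<'E'
from h import *
goto(.5371,-.3317,.16,-56.4)
c,q=np.cos(.0629),np.sin(.0629)
for n,uv,z in[('top',(242,179.6),.054),('top',(258.1,180.4),.04),('side',(277.8,219.6),.04),('side',(282,233.6),.04)]:
    w=onz(n,uv,z)[:2]-[.5556,-.0464]; print(n,uv,'charger xy',(c*w[0]+q*w[1]).round(4),(-q*w[0]+c*w[1]).round(4))
E
```

```text
t 10.4 pos [ 0.5706 -0.1476  0.258 ] jaw 4.3 F [-0.7 -0.2 -0.1] gap 49.9
 shift [-181.1  -47.3   97.9] rows 6 each [-30.2  -7.9  16.3] rotz 60.7 tilt fix [-0.04 -0.04 -0.  ] q6 -0.52
top (242, 179.6) charger xy 0.0184 0.079
top (258.1, 180.4) charger xy 0.0141 0.0251
side (277.8, 219.6) charger xy 0.014 -0.0302
side (282, 233.6) charger xy 0.0145 -0.0849
```

Call:
{"api": "drive_tool", "payload": {
  "linear": [
    [-33,-8,0],
    [-33,-8,0],
    [-33,-8,0],
    [-33,-8,0],
    [-33,-8,0],
    [-14,-6,0],
    [0,0,20],
    [0,0,20],
    [0,0,20],
    [0,0,20],
    [0,0,10],
    [0,0,0],
    [0,0,0],
    [0,0,0],
    [0,0,0]
  ],
  "rot": [
    [0,0,0],
    [0,0,0],
    [0,0,0],
    [0,0,0],
    [0,0,0],
    [0,0,0],
    [0,0,6.9],
    [0,0,6.9],
    [0,0,6.9],
    [0,0,6.9],
    [0,0,6.9],
    [0,0,6.9],
    [0,0,6.9],
    [0,0,6.9],
    [0,0,6.9]
  ],
  "hand": [60,60,60,60,60,60,60,60,60,60,60,60,60,60,60],
  "force": 50
}}

```text
t: 11.65
tcp_pos: [0.55, -0.3227, 0.1574]
tool_rot: [0.963, 0.268, 0.001, -0.004]
force: [-0.7, -0.5, 0.1]
finger_gap: 0.701
```

```bash
python3 - <<'E'
from h import *
goto(.5371,-.3317,.083,-56.4)
sd=cams.snapshot('side'); print(blobs(sd,(6,150,100),(18,255,255),(190,260,335,330)))
E
```

```text
t 11.65 pos [ 0.55   -0.3227  0.1574] jaw -58.9 F [-0.7 -0.5  0.1] gap 59.9
 shift [-16.    1.6  74.3] rows 3 each [-5.3  0.5 24.8] rotz -2.5 tilt fix [-0.41 -0.23  0.  ] q6 0.32
[([287.2, 293.9], 47, [283, 290, 9, 9]), ([225.8, 308.3], 70, [222, 303, 9, 12])]
```

Call:
{"api": "drive_tool", "payload": {
  "linear": [
    [-16,1.5,0],
    [0,0,25],
    [0,0,25],
    [0,0,18],
    [0,0,5],
    [0,0,0]
  ],
  "rot": [
    [-0.4,-0.2,-2.5],
    [0,0,0],
    [0,0,0],
    [0,0,0],
    [0,0,0],
    [0,0,0]
  ],
  "hand": [60,60,60,60,60,60]
}}

```text
t: 12.2
tcp_pos: [0.5419, -0.3275, 0.0825]
tool_rot: [0.954, 0.298, 0.002, 0.001]
force: [0.3, 0.6, -0.7]
finger_gap: 0.701
```

```bash
python3 - <<'E'
from h import *
goto(.5371,-.3317,.083,-56.4)
E
```

```text
t 12.2 pos [ 0.5419 -0.3275  0.0825] jaw -55.3 F [ 0.3  0.6 -0.7] gap 59.8
 shift [-6.4  0.7 -0.6] rows 1 each [-6.4  0.7 -0.6] rotz 1.1 tilt fix [ 0.16 -0.19  0.  ] q6 0.24
```

Adjust, then close.

Call:
{"api": "drive_tool", "payload": {
  "linear": [
    [-7,0.5,-0.5],
    [0,0,0],
    [0,0,0],
    [0,0,0],
    [0,0,0],
    [0,0,0],
    [0,0,0],
    [0,0,0]
  ],
  "rot": [
    [0,0,1],
    [0,0,0],
    [0,0,0],
    [0,0,0],
    [0,0,0],
    [0,0,0],
    [0,0,0],
    [0,0,0]
  ],
  "hand": [60,20,10,10,10,10,10,10]
}}

```text
t: 12.87
tcp_pos: [0.5383, -0.3327, 0.0879]
tool_rot: [0.957, 0.291, 0.004, 0.004]
force: [0.3, -0.0, -0.3]
finger_gap: 0.334
```

Call:
{"api": "drive_tool", "payload": {
  "linear": [
    [0,0,-10],
    [0,0,-20],
    [0,0,-30],
    [0,0,-20],
    [0,0,0]
  ],
  "rot": [
    [0,0,0],
    [0,0,0],
    [0,0,0],
    [0,0,0],
    [0,0,0]
  ],
  "hand": [10,10,10,10,10]
}}

```text
t: 13.28
tcp_pos: [0.5366, -0.3315, 0.1705]
tool_rot: [0.957, 0.291, 0.003, 0.001]
force: [0.9, -0.2, -1.2]
finger_gap: 0.334
```

```bash
python3 - <<'E'
from h import *
goto(.5418,-.1316,.17,-86.4)
np.set_printoptions(precision=4,suppress=True)
S=cams.snapshot('side');T=cams.snapshot('top')
for n,I in(('top',T),('side',S)):
    print(n,'or',blobs(I,(6,150,100),(18,255,255),(140,100,420,330)))
def cr(n,I,w=24):
    u,v=proj(n,manip.sense()['tcp_pos']-[0,0,.065])[0].astype(int); return cv2.resize(I[v-w:v+w,u-w:u+w],(390,390),interpolation=cv2.INTER_CUBIC)
save('g1.png',np.hstack([cr('top',T),cr('side',S)]))
E
```

```text
t 13.28 pos [ 0.5366 -0.3315  0.1705] jaw -56.1 F [ 0.9 -0.2 -1.2] gap 28.5
 shift [ 115.8 -163.     0.3] rows 6 each [ 19.3 -27.2   0.1] rotz 30.3 tilt fix [ 0.22 -0.23 -0.  ] q6 0.25
top or [([326.8, 138.2], 12, [326, 135, 3, 7]), ([256.1, 173.1], 7, [254, 173, 6, 2]), ([241.1, 175.4], 30, [237, 174, 9, 4]), ([257.9, 180.6], 23, [254, 179, 9, 4]), ([242.0, 181.9], 25, [238, 180, 9, 4]), ([156.3, 241.6], 41, [152, 238, 9, 8])]
side or [([253.6, 108.6], 318, [243, 100, 21, 21]), ([270.4, 193.5], 22, [268, 191, 5, 6]), ([273.8, 205.8], 17, [272, 204, 5, 5]), ([225.8, 308.3], 70, [222, 303, 9, 12])]
```

View pics/g1.png

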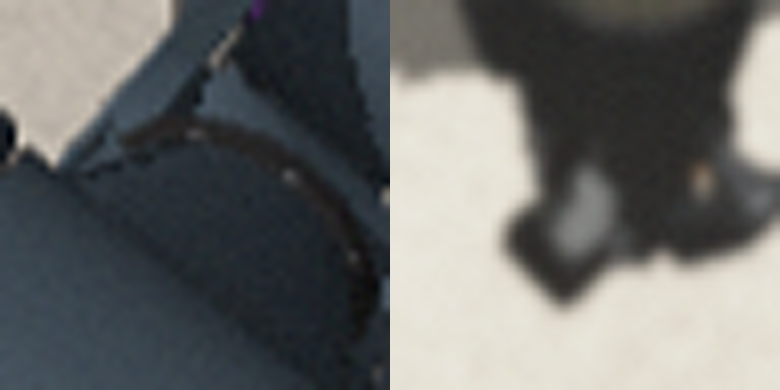

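Call:
{"api": "drive_tool", "payload": {
  "linear": [
    [10,-14,-1],
    [19,-27,0],
    [19,-27,0],
    [19,-27,0],
    [19,-27,0],
    [19,-27,0],
    [10,-14,0],
    [0,0,0],
    [0,0,0],
    [0,0,0],
    [0,0,0],
    [0,0,0]
  ],
  "rot": [
    [0,0,0],
    [0,0,0],
    [0,0,0],
    [0,0,0],
    [0,0,0],
    [0,0,0],
    [0,0,5],
    [0,0,6.5],
    [0,0,6.5],
    [0,0,6.5],
    [0,0,6.5],
    [0,0,0]
  ],
  "hand": [10,10,10,10,10,10,10,10,10,10,10,10],
  "force": 70
}}

```text
t: 14.38
tcp_pos: [0.5259, -0.107, 0.1512]
tool_rot: [1.0, 0.013, -0.017, -0.011]
force: [0.2, -0.0, -0.8]
finger_gap: 0.326
```

```bash
python3 - <<'E'
from h import *
goto(.5418,-.1316,.119,-86.4)
S=cams.snapshot('side')
print('or',blobs(S,(6,150,100),(18,255,255),(190,100,335,330)))
save('g2.png',cv2.resize(S[160:280,210:350],(700,600),interpolation=cv2.INTER_CUBIC))
E
```

```text
t 14.38 pos [ 0.5259 -0.107   0.1512] jaw -88.6 F [ 0.2 -0.  -0.8] gap 27.8
 shift [16.4 25.7 31.1] rows 2 each [ 8.2 12.8 15.6] rotz -2.2 tilt fix [-1.31  1.95  0.  ] q6 1.13
or [([209.8, 145.7], 23, [208, 143, 5, 7]), ([283.5, 214.8], 17, [282, 212, 4, 6]), ([276.3, 219.4], 49, [273, 215, 8, 10]), ([287.6, 228.8], 20, [286, 226, 4, 7]), ([282.0, 233.8], 28, [280, 230, 5, 8]), ([225.3, 308.8], 50, [222, 304, 8, 11])]
```

View pics/g2.png

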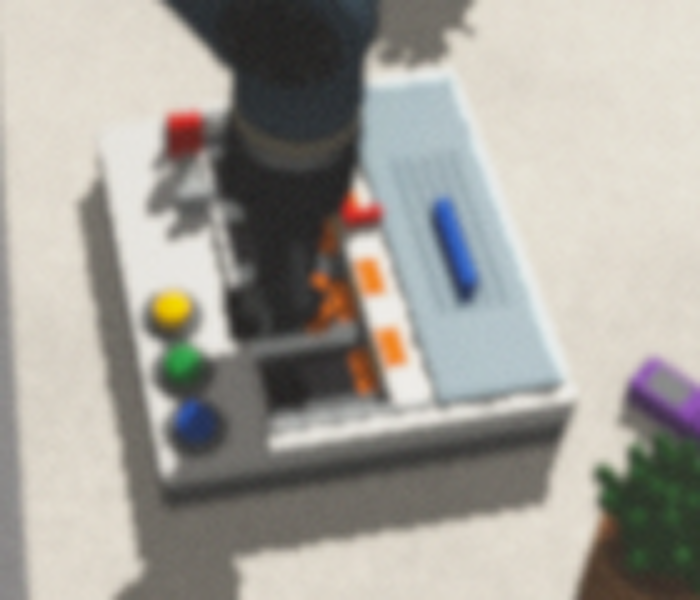

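Call:
{"api": "drive_tool", "payload": {
  "linear": [
    [7,11,0],
    [7,11,0],
    [2,4,0],
    [0,0,0]
  ],
  "rot": [
    [-0.7,1,-1.1],
    [-0.7,1,-1.1],
    [0,0,0],
    [0,0,0]
  ],
  "hand": [10,10,10,10]
}}

```text
t: 14.77
tcp_pos: [0.5402, -0.1297, 0.1469]
tool_rot: [0.999, 0.041, -0.003, -0.002]
force: [-0.7, 0.1, -2.0]
finger_gap: 0.329
```

```bash
python3 - <<'E'
from h import *
goto(.5418,-.1316,.119,-86.4)
E
```

```text
t 14.77 pos [ 0.5402 -0.1297  0.1469] jaw -85.3 F [-0.7  0.1 -2. ] gap 28.1
 shift [ 1.6  2.1 27.8] rows 1 each [ 1.6  2.1 27.8] rotz 1.1 tilt fix [-0.22  0.37  0.  ] q6 1.05
```

Call:
{"api": "drive_tool", "payload": {
  "linear": [
    [1.5,2,6],
    [0,0,8],
    [0,0,6],
    [0,0,3],
    [0,0,0]
  ],
  "rot": [
    [-0.2,0.4,1.1],
    [0,0,0],
    [0,0,0],
    [0,0,0],
    [0,0,0]
  ],
  "hand": [10,10,10,10,10]
}}

```text
t: 15.18
tcp_pos: [0.5402, -0.1303, 0.1202]
tool_rot: [1.0, 0.031, -0.001, -0.001]
force: [-0.4, -0.4, -0.6]
finger_gap: 0.323
```

```bash
python3 - <<'E'
from h import *
goto(.5418,-.1316,.119,-86.4)
S=cams.snapshot('side')
save('g3.png',cv2.resize(S[190:270,220:320],(750,600),interpolation=cv2.INTER_CUBIC))
E
```

```text
t 15.18 pos [ 0.5402 -0.1303  0.1202] jaw -86.5 F [-0.4 -0.4 -0.6] gap 27.6
 shift [1.5 1.4 1.2] rows 1 each [1.5 1.4 1.2] rotz -0.1 tilt fix [-0.16  0.16 -0.  ] q6 1.07
```

View pics/g3.png

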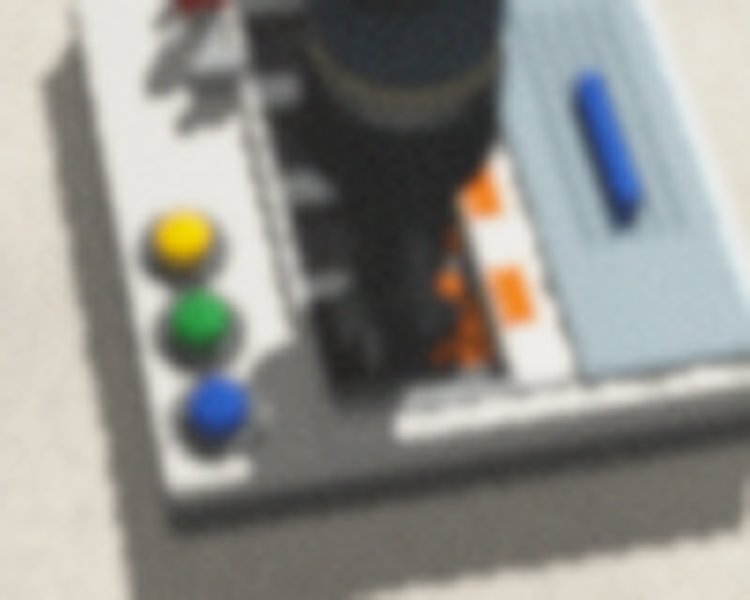

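Call:
{"api": "drive_tool", "payload": {
  "linear": [
    [1,1,1.5],
    [0,0,1],
    [0,0,0],
    [0,0,0],
    [0,0,0],
    [0,0,-15],
    [0,0,-25],
    [0,0,-30],
    [0,0,-20],
    [0,0,0]
  ],
  "rot": [
    [0,0,0],
    [0,0,0],
    [0,0,0],
    [0,0,0],
    [0,0,0],
    [0,0,0],
    [0,0,0],
    [0,0,0],
    [0,0,0],
    [0,0,0]
  ],
  "hand": [10,10,38,38,38,38,38,45,60,60]
}}

```text
t: 16.07
tcp_pos: [0.5411, -0.1311, 0.211]
tool_rot: [1.0, 0.031, -0.003, -0.002]
force: [-0.3, -0.4, 0.1]
finger_gap: 0.695
```

```bash
python3 - <<'E'
from h import *
np.set_printoptions(precision=4,suppress=True)
goto(.4034,-.3289,.19,-67)
T=cams.snapshot('top');S=cams.snapshot('side');P={}
for n,I in(('top',T),('side',S)):
    print(n,'or',blobs(I,(6,150,100),(18,255,255),(140,100,420,330)))
    for d in cams.regions_of('pack1',n):
        ij=np.argwhere(d['pixels'])[:,::-1]; r=cv2.minAreaRect(ij.astype(np.float32)); c=ij.mean(0); h=cv2.cvtColor(I,cv2.COLOR_RGB2HSV)[d['pixels']]
        col=np.mean((h[:,0]<18)&(h[:,0]>5)&(h[:,1]>150)); print(n,round(d['score'],2),c.round(1),'world',onz(n,c,.015)[:2],'orangefrac',col.round(2), np.round(r[1],1),round(r[2],1))
E
```

```text
t 16.07 pos [ 0.5411 -0.1311  0.211 ] jaw -86.4 F [-0.3 -0.4  0.1] gap 59.4
 shift [-149.6  189.    21. ] rows 7 each [-21.4  27.    3. ] rotz -19.4 tilt fix [-0.26  0.33 -0.  ] q6 1.07
top or [([327.0, 139.4], 13, [326, 136, 4, 8]), ([256.0, 173.2], 8, [254, 173, 6, 2]), ([241.2, 175.4], 29, [237, 174, 9, 4]), ([258.1, 180.4], 25, [254, 179, 9, 4]), ([242.1, 181.8], 27, [238, 180, 9, 4]), ([353.8, 235.0], 38, [350, 232, 9, 7]), ([156.3, 241.6], 41, [152, 238, 9, 8])]
top 0.61 [298.2 123.5] world [ 0.7736 -0.1648] orangefrac 0.0 [ 8.6 17.9] 49.4
top 0.59 [159.5 235.5] world [0.3901 0.3146] orangefrac 0.26 [ 9.8 19.7] 26.6
top 0.57 [350.7 228. ] world [ 0.4038 -0.3293] orangefrac 0.24 [18.8  9.4] 63.4
top 0.55 [369.  161.4] world [ 0.6329 -0.4044] orangefrac 0.0 [18.4  8.9] 23.2
top 0.51 [355.4 271.5] world [ 0.259  -0.3378] orangefrac 0.0 [17.5  8.2] 7.1
side or [([209.8, 145.9], 24, [208, 143, 5, 7]), ([283.9, 215.4], 12, [283, 213, 3, 5]), ([287.7, 228.6], 18, [286, 226, 4, 6]), ([280.0, 232.5], 68, [276, 228, 9, 10]), ([225.3, 308.1], 63, [222, 303, 8, 12])]
side 0.74 [320.1 320.9] world [ 0.6326 -0.4027] orangefrac 0.0 [12.3 25.8] 9.5
side 0.7 [345.6 240.5] world [ 0.7739 -0.1643] orangefrac 0.0 [20.8  9.7] 33.7
side 0.67 [216.1 147.3] world [0.3937 0.3165] orangefrac 0.19 [15.8  8.5] 18.4
side 0.66 [272.3 234. ] world [ 0.5489 -0.1115] orangefrac 0.26 [10.  19.2] 79.7
side 0.65 [191.2 270. ] world [ 0.2906 -0.2076] orangefrac 0.0 [11.4 22.5] 56.3
side 0.63 [233.  303.5] world [ 0.4045 -0.3255] orangefrac 0.21 [13.  25.5] 63.4
side 0.57 [180.  314.2] world [ 0.2587 -0.3376] orangefrac 0.01 [12.2 25.5] 9.5
```

Call:
{"api": "drive_tool", "payload": {
  "linear": [
    [-12,15,0],
    [-22,28,0],
    [-22,28,0],
    [-22,28,0],
    [-22,28,0],
    [-22,28,0],
    [-15,19,0],
    [-8,10,0],
    [0,0,15],
    [0,0,15],
    [0,0,10],
    [0,0,5]
  ],
  "rot": [
    [0,0,0],
    [0,0,0],
    [0,0,0],
    [0,0,0],
    [0,0,0],
    [0,0,0],
    [0,0,0],
    [0,0,0],
    [0,0,-7],
    [0,0,-7],
    [0,0,-7],
    [0,0,0]
  ],
  "hand": [60,60,60,60,60,60,60,60,60,60,60,60]
}}

```text
t: 17.27
tcp_pos: [0.3927, -0.3267, 0.1435]
tool_rot: [0.975, 0.221, -0.013, -0.017]
force: [-0.1, 0.1, 0.2]
finger_gap: 0.699
```

```bash
python3 - <<'E'
from h import *
goto(.4036,-.3288,.082,-65.5)
E
```

```text
t 17.27 pos [ 0.3927 -0.3267  0.1435] jaw -64.5 F [-0.1  0.1  0.2] gap 59.7
 shift [10.1  9.  61. ] rows 2 each [ 5.   4.5 30.5] rotz 1.0 tilt fix [-2.25  1.07 -0.  ] q6 0.23
```

Call:
{"api": "drive_tool", "payload": {
  "linear": [
    [7,6,0],
    [3,3,10],
    [0,0,20],
    [0,0,20],
    [0,0,6],
    [0,0,0]
  ],
  "rot": [
    [-1.2,0.6,0.5],
    [-1,0.5,0.5],
    [0,0,0],
    [0,0,0],
    [0,0,0],
    [0,0,0]
  ],
  "hand": [60,60,60,60,60,60]
}}

```text
t: 17.77
tcp_pos: [0.4081, -0.3296, 0.0818]
tool_rot: [0.979, 0.203, 0.001, 0.0]
force: [-0.4, 0.1, -0.3]
finger_gap: 0.704
```

```bash
python3 - <<'E'
from h import *
goto(.4036,-.3288,.082,-65.5)
S=cams.snapshot('side'); print(blobs(S,(6,150,100),(18,255,255),(190,260,335,330)))
E
```

```text
t 17.77 pos [ 0.4081 -0.3296  0.0818] jaw -66.6 F [-0.4  0.1 -0.3] gap 60.1
 shift [-3.8 -2.5 -0.2] rows 1 each [-3.8 -2.5 -0.2] rotz -1.1 tilt fix [ 0.03 -0.15  0.  ] q6 0.26
[([225.4, 308.7], 57, [221, 304, 9, 11])]
```

Call:
{"api": "drive_tool", "payload": {
  "linear": [
    [-4,-2.5,0],
    [0,0,0],
    [0,0,0],
    [0,0,0]
  ],
  "rot": [
    [0,0,-1],
    [0,0,0],
    [0,0,0],
    [0,0,0]
  ],
  "hand": [60,42,42,42]
}}

```text
t: 18.15
tcp_pos: [0.4043, -0.3295, 0.085]
tool_rot: [0.977, 0.212, 0.002, 0.002]
force: [0.5, 0.1, 0.0]
finger_gap: 0.494
```

Call:
{"api": "drive_tool", "payload": {
  "linear": [
    [0,0,0],
    [0,0,0],
    [0,0,0],
    [0,0,0],
    [0,0,0]
  ],
  "rot": [
    [0,0,0],
    [0,0,0],
    [0,0,0],
    [0,0,0],
    [0,0,0]
  ],
  "hand": [20,10,10,10,10]
}}

```text
t: 18.57
tcp_pos: [0.4045, -0.3299, 0.0869]
tool_rot: [0.977, 0.211, 0.003, 0.003]
force: [-0.3, -0.2, -0.5]
finger_gap: 0.32
```

Call:
{"api": "drive_tool", "payload": {
  "linear": [
    [0,0,-10],
    [0,0,-20],
    [0,0,-30],
    [0,0,-25],
    [0,0,0],
    [0,0,0],
    [0,0,0],
    [0,0,0],
    [0,0,0],
    [0,0,0],
    [0,0,0],
    [0,0,0],
    [0,0,0],
    [0,0,0],
    [0,0,0],
    [0,0,0],
    [0,0,0],
    [0,0,0],
    [0,0,0],
    [0,0,0]
  ],
  "rot": [
    [0,0,0],
    [0,0,0],
    [0,0,0],
    [0,0,0],
    [0,0,-7],
    [0,0,-7],
    [0,0,-7],
    [0,0,-7],
    [0,0,-7],
    [0,0,-7],
    [0,0,-7],
    [0,0,-7],
    [0,0,-7],
    [0,0,-7],
    [0,0,-7],
    [0,0,-7],
    [0,0,-7],
    [0,0,-7],
    [0,0,-7],
    [0,0,-7]
  ],
  "hand": [10,10,10,10,10,10,10,10,10,10,10,10,10,10,10,10,10,10,10,10]
}}

```text
t: 20.23
tcp_pos: [0.4019, -0.3269, 0.1861]
tool_rot: [0.349, 0.937, -0.001, 0.005]
force: [0.7, 0.2, -2.1]
finger_gap: 0.324
```

```bash
python3 - <<'E'
from h import *
goto(.5384,-.0767,.17,93.6)
E
```

```text
t 20.23 pos [ 0.4019 -0.3269  0.1861] jaw 49.1 F [ 0.7  0.2 -2.1] gap 27.7
 shift [ 60.8 278.5  15.7] rows 8 each [ 7.6 34.8  2. ] rotz -44.5 tilt fix [0.04 0.55 0.  ] q6 -1.76
```

Call:
{"api": "drive_tool", "payload": {
  "linear": [
    [4,18,0],
    [8,34,0],
    [8,34,0],
    [8,34,0],
    [8,34,0],
    [8,34,0],
    [8,34,0],
    [5,26,0],
    [2,10,0],
    [0,0,0],
    [0,0,0],
    [0,0,0],
    [0,0,0],
    [0,0,0],
    [0,0,0]
  ],
  "rot": [
    [0,0,0],
    [0,0,0],
    [0,0,0],
    [0,0,0],
    [0,0,0],
    [0,0,0],
    [0,0,0],
    [0,0,0],
    [0,0,-7],
    [0,0,-7],
    [0,0,-7],
    [0,0,-7],
    [0,0,-7],
    [0,0,-4],
    [0,0,0]
  ],
  "hand": [10,10,10,10,10,10,10,10,10,10,10,10,10,10,10]
}}

```text
t: 21.48
tcp_pos: [0.5305, -0.0813, 0.1929]
tool_rot: [0.008, 1.0, -0.005, 0.007]
force: [-0.5, -0.1, -1.4]
finger_gap: 0.325
```

```bash
python3 - <<'E'
from h import *
goto(.5384,-.0767,.15,93.6)
E
```

```text
t 21.48 pos [ 0.5305 -0.0813  0.1929] jaw 89.1 F [-0.5 -0.1 -1.4] gap 27.7
 shift [-7.2  5.2 43. ] rows 2 each [-3.6  2.6 21.5] rotz -4.5 tilt fix [-0.6   0.75  0.  ] q6 -1.91
```

Call:
{"api": "drive_tool", "payload": {
  "linear": [
    [-7,5,10],
    [0,0,20],
    [0,0,10],
    [0,0,0]
  ],
  "rot": [
    [-0.6,0.7,-4.5],
    [0,0,0],
    [0,0,0],
    [0,0,0]
  ],
  "hand": [10,10,10,10]
}}

```text
t: 21.82
tcp_pos: [0.5384, -0.0765, 0.1544]
tool_rot: [-0.03, 1.0, -0.001, 0.002]
force: [-0.3, 0.4, -1.4]
finger_gap: 0.326
```

```bash
python3 - <<'E'
from h import *
goto(.5384,-.0767,.119,93.6)
S=cams.snapshot('side'); print(blobs(S,(6,150,100),(18,255,255),(190,130,335,330)))
save('g4.png',cv2.resize(S[180:270,220:320],(660,594),interpolation=cv2.INTER_CUBIC))
E
```

```text
t 21.82 pos [ 0.5384 -0.0765  0.1544] jaw 93.4 F [-0.3  0.4 -1.4] gap 27.8
 shift [ 0.1 -0.1 35.4] rows 1 each [ 0.1 -0.1 35.4] rotz -0.2 tilt fix [-0.1   0.21  0.  ] q6 -1.98
[([209.8, 145.7], 23, [208, 143, 5, 7]), ([277.4, 217.6], 41, [275, 212, 6, 12]), ([283.5, 214.8], 17, [282, 212, 4, 6]), ([287.6, 228.6], 19, [286, 226, 4, 6]), ([280.0, 232.5], 68, [276, 228, 9, 10])]
```

View pics/g4.png

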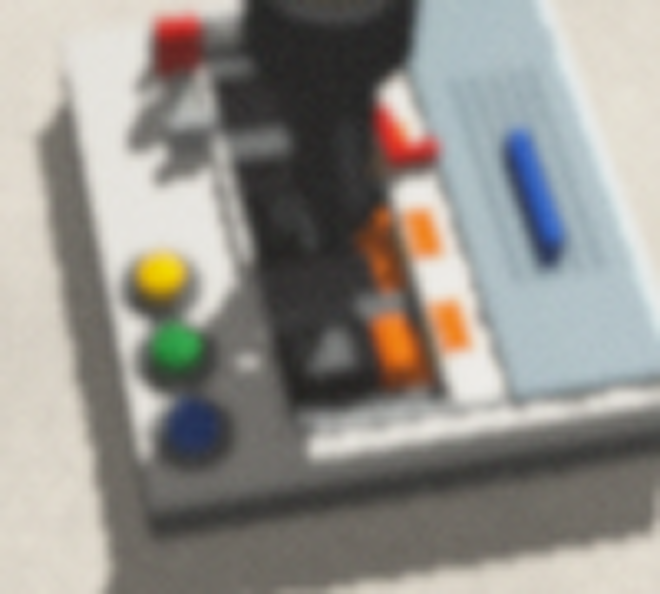

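Pack A sits well in the right-most bay, at about (350,355). B is over the next bay with its orange end to the back. I'll lower it.

Call:
{"api": "drive_tool", "payload": {
  "linear": [
    [0,0,12],
    [0,0,12],
    [0,0,8],
    [0,0,4],
    [0,0,1]
  ],
  "rot": [
    [0,0,0],
    [0,0,0],
    [0,0,0],
    [0,0,0],
    [0,0,0]
  ],
  "hand": [10,10,10,10,10]
}}

```text
t: 22.28
tcp_pos: [0.5397, -0.0775, 0.12]
tool_rot: [-0.027, 1.0, -0.002, 0.004]
force: [-0.3, 0.3, -1.3]
finger_gap: 0.32
```

Call:
{"api": "drive_tool", "payload": {
  "linear": [
    [1,0.5,2],
    [0,0,1.5],
    [0,0,0],
    [0,0,0],
    [0,0,0],
    [0,0,-15],
    [0,0,-25],
    [0,0,-30],
    [0,0,-20],
    [0,0,0]
  ],
  "rot": [
    [0,0,0],
    [0,0,0],
    [0,0,0],
    [0,0,0],
    [0,0,0],
    [0,0,0],
    [0,0,0],
    [0,0,0],
    [0,0,0],
    [0,0,0]
  ],
  "hand": [10,10,38,38,38,38,38,45,60,60]
}}

```text
t: 23.12
tcp_pos: [0.5386, -0.0771, 0.2117]
tool_rot: [-0.027, 1.0, -0.002, 0.005]
force: [0.6, -0.5, 0.4]
finger_gap: 0.702
```

```bash
python3 - <<'E'
from h import *
np.set_printoptions(precision=4,suppress=True)
T=cams.snapshot('top');S=cams.snapshot('side')
for n,I in(('top',T),('side',S)):
    print(n,'or',blobs(I,(6,150,100),(18,255,255),(140,100,335,330)))
    for d in cams.regions_of('pack1',n):
        c=np.argwhere(d['pixels'])[:,::-1].mean(0); print(n,round(d['score'],2),c.round(1),onz(n,c,.015)[:2],onz(n,c,.047)[:2])
goto(.391,.313,.20,62)
E
```

```text
top or [([326.9, 138.8], 12, [326, 136, 3, 6]), ([241.1, 175.4], 30, [237, 174, 9, 4]), ([242.0, 181.8], 26, [238, 180, 9, 4]), ([156.3, 241.6], 41, [152, 238, 9, 8])]
top 0.73 [316.6 262.2] [ 0.2919 -0.2102] [ 0.2909 -0.2063]
top 0.55 [356.  271.5] [ 0.2591 -0.3395] [ 0.2587 -0.3331]
top 0.54 [158.3 236.9] [0.3855 0.3187] [0.3826 0.3124]
top 0.54 [298.1 123.9] [ 0.7722 -0.1642] [ 0.7619 -0.1612]
top 0.47 [369.2 161.4] [ 0.6329 -0.4053] [ 0.6253 -0.3976]
side or [([209.8, 145.9], 24, [208, 143, 5, 7]), ([283.5, 214.8], 17, [282, 212, 4, 6]), ([276.0, 218.6], 61, [272, 214, 9, 10]), ([287.6, 228.8], 20, [286, 226, 4, 7]), ([280.0, 232.5], 68, [276, 228, 9, 10])]
side 0.72 [271.8 233.7] [ 0.5473 -0.1104] [ 0.5427 -0.1313]
side 0.62 [179.6 314.4] [ 0.2579 -0.3381] [ 0.263  -0.3513]
side 0.6 [215.  147.2] [0.3895 0.3175] [0.3902 0.2822]
side 0.6 [190.8 269.8] [ 0.2894 -0.2069] [ 0.2934 -0.2245]
side 0.58 [268.  219.8] [ 0.5435 -0.0548] [ 0.539  -0.0776]
side 0.55 [320.2 321.7] [ 0.6323 -0.4048] [ 0.6248 -0.4157]
side 0.54 [345.5 240. ] [ 0.7742 -0.1625] [ 0.762  -0.1816]
t 23.32 pos [ 0.5361 -0.0763  0.2071] jaw 93.1 F [ 0.7 -0.3 -0.6] gap 60.0
 shift [124.  396.6   6.7] rows 11 each [11.3 36.1  0.6] rotz 31.1 tilt fix [-0.04  0.05 -0.  ] q6 -1.97
```

Call:
{"api": "drive_tool", "payload": {
  "linear": [
    [6,18,0],
    [11,36,0],
    [11,36,0],
    [11,36,0],
    [11,36,0],
    [11,36,0],
    [11,36,0],
    [11,36,0],
    [11,36,0],
    [11,36,0],
    [8,26,0],
    [5,16,0],
    [2,8,0],
    [0,0,12],
    [0,0,12],
    [0,0,12],
    [0,0,12],
    [0,0,6],
    [0,0,0]
  ],
  "rot": [
    [0,0,0],
    [0,0,0],
    [0,0,0],
    [0,0,0],
    [0,0,0],
    [0,0,0],
    [0,0,0],
    [0,0,0],
    [0,0,0],
    [0,0,0],
    [0,0,0],
    [0,0,0],
    [0,0,0],
    [0,0,6.5],
    [0,0,6.5],
    [0,0,6.5],
    [0,0,6.5],
    [0,0,5],
    [0,0,0]
  ],
  "hand": [60,60,60,60,60,60,60,60,60,60,60,60,60,60,60,60,60,60,60]
}}

```text
t: 24.9
tcp_pos: [0.3811, 0.3191, 0.1265]
tool_rot: [0.257, 0.966, -0.012, -0.017]
force: [-0.3, -0.0, 0.3]
finger_gap: 0.702
```

```bash
python3 - <<'E'
from h import *
goto(.391,.3135,.13,62)
S=cams.snapshot('side');T=cams.snapshot('top'); print(blobs(S,(6,150,100),(18,255,255),(190,100,335,330)))
save('g5.png',np.hstack([cv2.resize(S[125:165,190:240],(400,320),interpolation=cv2.INTER_CUBIC),cv2.resize(T[150:230,235:335],(400,320),interpolation=cv2.INTER_CUBIC)]))
E
```

```text
t 24.9 pos [0.3811 0.3191 0.1265] jaw 60.2 F [-0.3 -0.   0.3] gap 60.0
 shift [-11.3  -0.   -3.8] rows 1 each [-11.3  -0.   -3.8] rotz -1.8 tilt fix [-1.78 -1.51  0.  ] q6 -0.59
[([247.9, 109.2], 501, [230, 100, 34, 20]), ([209.5, 145.3], 17, [208, 143, 5, 6]), ([275.7, 189.1], 14, [274, 187, 4, 5]), ([270.3, 193.9], 14, [269, 192, 4, 5]), ([274.1, 206.4], 11, [273, 205, 3, 4]), ([283.4, 214.9], 18, [282, 212, 4, 6]), ([275.7, 218.2], 59, [272, 214, 8, 10]), ([287.8, 229.0], 22, [286, 226, 5, 7]), ([279.9, 232.2], 63, [276, 228, 9, 10])]
```

View pics/g5.png

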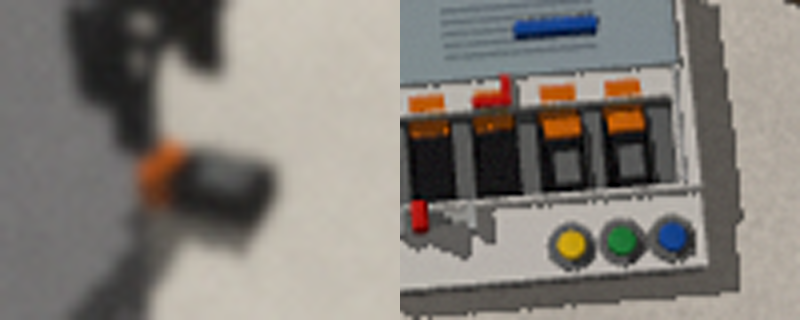

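Right half: packs A and B sit flat in the two right-hand bays, at (630,140) and (565,145). Left half: C is between the fingers. Next, the grasp.

Call:
{"api": "drive_tool", "payload": {
  "linear": [
    [-8,0,0],
    [-3,0,5],
    [0,0,18],
    [0,0,18],
    [0,0,6],
    [0,0,0]
  ],
  "rot": [
    [-0.9,-0.8,-0.9],
    [-0.9,-0.7,-0.9],
    [0,0,0],
    [0,0,0],
    [0,0,0],
    [0,0,0]
  ],
  "hand": [60,60,60,60,60,60]
}}

```text
t: 25.5
tcp_pos: [0.3952, 0.3133, 0.0814]
tool_rot: [0.234, 0.972, 0.004, 0.004]
force: [-0.3, 0.2, 0.4]
finger_gap: 0.703
```

```bash
python3 - <<'E'
from h import *
goto(.391,.3135,.081,62)
S=cams.snapshot('side'); print(blobs(S,(6,150,100),(18,255,255),(190,130,240,170)))
E
```

```text
t 25.5 pos [0.3952 0.3133 0.0814] jaw 62.9 F [-0.3  0.2  0.4] gap 60.0
 shift [ 3.8 -1.8  0.3] rows 1 each [ 3.8 -1.8  0.3] rotz 0.9 tilt fix [ 0.53  0.35 -0.  ] q6 -0.65
[]
```

Call:
{"api": "drive_tool", "payload": {
  "linear": [
    [4,-2,0],
    [0,0,1],
    [0,0,2],
    [0,0,0],
    [0,0,0],
    [0,0,0],
    [0,0,0],
    [0,0,0],
    [0,0,0]
  ],
  "rot": [
    [0.5,0.3,0.9],
    [0,0,0],
    [0,0,0],
    [0,0,0],
    [0,0,0],
    [0,0,0],
    [0,0,0],
    [0,0,0],
    [0,0,0]
  ],
  "hand": [60,42,42,30,10,10,10,10,10]
}}

```text
t: 26.3
tcp_pos: [0.3917, 0.3145, 0.0823]
tool_rot: [0.241, 0.97, 0.002, 0.003]
force: [-0.5, -0.1, -0.7]
finger_gap: 0.327
```

Call:
{"api": "drive_tool", "payload": {
  "linear": [
    [0,0,-10],
    [0,0,-20],
    [0,0,-30],
    [0,0,-25],
    [0,0,0],
    [0,0,0],
    [0,0,0]
  ],
  "rot": [
    [0,0,0],
    [0,0,0],
    [0,0,0],
    [0,0,0],
    [0,0,0],
    [0,0,0],
    [0,0,0]
  ],
  "hand": [10,10,10,10,10,10,10]
}}

```text
t: 26.88
tcp_pos: [0.3902, 0.3136, 0.1717]
tool_rot: [0.242, 0.97, 0.001, 0.001]
force: [-0.0, -0.0, -1.6]
finger_gap: 0.331
```

```bash
python3 - <<'E'
from h import *
goto(.5315,.033,.19,-86.4)
S=cams.snapshot('side');T=cams.snapshot('top'); print(blobs(S,(6,150,100),(18,255,255),(190,110,240,170)),blobs(T,(6,150,100),(18,255,255),(120,210,200,260)))
E
```

```text
t 26.88 pos [0.3902 0.3136 0.1717] jaw 62.0 F [-0.  -0.  -1.6] gap 28.2
 shift [-256.4 -181.6  -18.1] rows 9 each [-28.5 -20.2  -2. ] rotz 148.4 tilt fix [ 0.13  0.13 -0.  ] q6 -0.63
[([235.1, 112.5], 57, [230, 110, 10, 7]), ([205.9, 128.9], 8, [205, 128, 3, 3])] []
```

Call:
{"api": "drive_tool", "payload": {
  "linear": [
    [0,0,-8],
    [0,0,-10],
    [0,0,-5],
    [0,0,0],
    [0,0,0],
    [0,0,0],
    [0,0,0],
    [0,0,0],
    [0,0,0],
    [0,0,0],
    [0,0,0],
    [0,0,0],
    [0,0,0],
    [0,0,0],
    [0,0,0],
    [0,0,0],
    [0,0,0],
    [0,0,0],
    [0,0,0],
    [0,0,0]
  ],
  "rot": [
    [0,0,7],
    [0,0,7],
    [0,0,7],
    [0,0,7],
    [0,0,7],
    [0,0,7],
    [0,0,7],
    [0,0,7],
    [0,0,7],
    [0,0,7],
    [0,0,7],
    [0,0,7],
    [0,0,7],
    [0,0,7],
    [0,0,7],
    [0,0,7],
    [0,0,7],
    [0,0,7],
    [0,0,7],
    [0,0,7]
  ],
  "hand": [10,10,10,10,10,10,10,10,10,10,10,10,10,10,10,10,10,10,10,10]
}}

```text
t: 28.65
tcp_pos: [0.3773, 0.3064, 0.1676]
tool_rot: [0.997, 0.076, -0.028, 0.011]
force: [0.3, 0.4, -0.4]
finger_gap: 0.33
```

```bash
python3 - <<'E'
from h import *
goto(.5315,.033,.19,-86.4)
E
```

```text
t 28.65 pos [0.3773 0.3064 0.1676] jaw -81.3 F [ 0.3  0.4 -0.4] gap 28.2
 shift [109.8 293.9 -23.4] rows 9 each [12.2 32.7 -2.6] rotz 5.1 tilt fix [1.04 3.25 0.  ] q6 1.87
```

Call:
{"api": "drive_tool", "payload": {
  "linear": [
    [0,0,-15],
    [0,0,-15],
    [6,16,0],
    [12,32,0],
    [12,32,0],
    [12,32,0],
    [12,32,0],
    [12,32,0],
    [12,32,0],
    [12,32,0],
    [9,24,0],
    [5,14,0],
    [0,5,0],
    [0,0,0]
  ],
  "rot": [
    [0.5,1.6,2.5],
    [0.5,1.6,2.5],
    [0,0,0],
    [0,0,0],
    [0,0,0],
    [0,0,0],
    [0,0,0],
    [0,0,0],
    [0,0,0],
    [0,0,0],
    [0,0,0],
    [0,0,0],
    [0,0,0],
    [0,0,0]
  ],
  "hand": [10,10,10,10,10,10,10,10,10,10,10,10,10,10]
}}

```text
t: 29.82
tcp_pos: [0.4972, 0.0164, 0.1807]
tool_rot: [0.999, 0.029, -0.016, 0.003]
force: [-0.4, -0.1, -0.9]
finger_gap: 0.334
```

```bash
python3 - <<'E'
from h import *
goto(.5315,.033,.15,-86.4)
E
```

```text
t 29.82 pos [0.4972 0.0164 0.1807] jaw -86.7 F [-0.4 -0.1 -0.9] gap 28.5
 shift [ 36.1 -14.7  29.5] rows 2 each [18.1 -7.4 14.8] rotz -0.3 tilt fix [ 0.32  1.79 -0.  ] q6 1.34
```

Call:
{"api": "drive_tool", "payload": {
  "linear": [
    [10,-4,-6],
    [14,-6,0],
    [9,-4,0],
    [3,-1,0],
    [0,0,0]
  ],
  "rot": [
    [0.2,0.9,0],
    [0.1,0.9,0],
    [0,0,0],
    [0,0,0],
    [0,0,0]
  ],
  "hand": [10,10,10,10,10]
}}

```text
t: 30.23
tcp_pos: [0.5332, 0.04, 0.1849]
tool_rot: [1.0, 0.031, -0.001, -0.002]
force: [0.3, 0.4, -1.4]
finger_gap: 0.329
```

```bash
python3 - <<'E'
from h import *
goto(.5315,.033,.114,-86.4)
S=cams.snapshot('side'); print(blobs(S,(6,150,100),(18,255,255),(190,130,335,330)))
save('g6.png',cv2.resize(S[165:245,225:315],(630,560),interpolation=cv2.INTER_CUBIC))
E
```

```text
t 30.23 pos [0.5332 0.04   0.1849] jaw -86.4 F [ 0.3  0.4 -1.4] gap 28.1
 shift [-2.   7.1 70.8] rows 2 each [-1.   3.6 35.4] rotz -0.0 tilt fix [-0.19  0.12 -0.  ] q6 1.37
[([269.6, 177.3], 21, [268, 174, 4, 8]), ([275.7, 189.1], 14, [274, 187, 4, 5]), ([270.4, 193.7], 18, [269, 191, 4, 6]), ([274.4, 206.5], 19, [273, 204, 4, 6]), ([283.5, 214.8], 17, [282, 212, 4, 6]), ([275.9, 218.6], 64, [272, 214, 9, 10]), ([287.7, 228.9], 21, [286, 226, 5, 7]), ([280.0, 232.5], 68, [276, 228, 9, 10])]
```

View pics/g6.png

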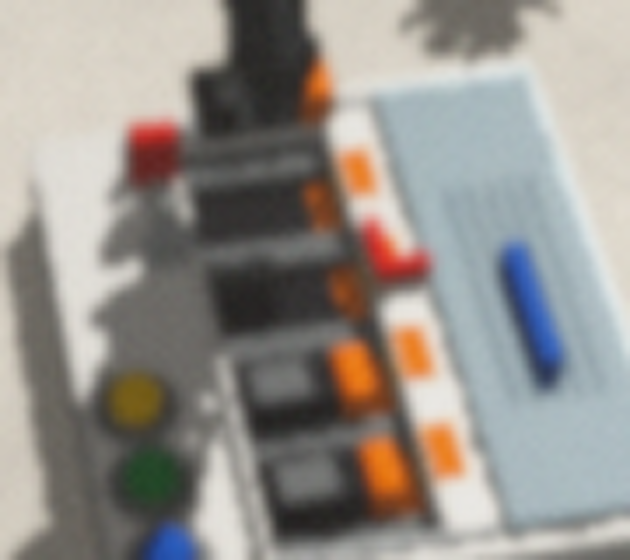

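A and B are seated flat. C is held with its orange end to the back, above the left bay. I'll lower it.

Call:
{"api": "drive_tool", "payload": {
  "linear": [
    [-1,4,10],
    [-1,3,20],
    [0,0,18],
    [0,0,8],
    [0,0,2],
    [0,0,0]
  ],
  "rot": [
    [0,0,0],
    [0,0,0],
    [0,0,0],
    [0,0,0],
    [0,0,0],
    [0,0,0]
  ],
  "hand": [10,10,10,10,10,10]
}}

```text
t: 30.78
tcp_pos: [0.5295, 0.0342, 0.1235]
tool_rot: [0.999, 0.033, -0.002, -0.001]
force: [1.5, 1.2, -0.4]
finger_gap: 0.328
```

```bash
python3 - <<'E'
from h import *
goto(.5315,.033,.114,-86.4)
E
```

```text
t 30.78 pos [0.5295 0.0342 0.1235] jaw -86.2 F [ 1.5  1.2 -0.4] gap 28.0
 shift [1.9 1.3 9.5] rows 1 each [1.9 1.3 9.5] rotz 0.2 tilt fix [-0.17  0.19 -0.  ] q6 1.35
```

Call:
{"api": "drive_tool", "payload": {
  "linear": [
    [2,1.5,2],
    [0,0,4],
    [0,0,3],
    [0,0,1],
    [0,0,0]
  ],
  "rot": [
    [0,0,0],
    [0,0,0],
    [0,0,0],
    [0,0,0],
    [0,0,0]
  ],
  "hand": [10,10,10,10,10]
}}

```text
t: 31.2
tcp_pos: [0.5327, 0.0323, 0.1144]
tool_rot: [0.999, 0.033, -0.0, -0.001]
force: [-0.3, 1.0, -1.4]
finger_gap: 0.33
```

Release (pack about 2 mm above the floor), lift, and move aside towards the cover rib.

Call:
{"api": "drive_tool", "payload": {
  "linear": [
    [0,0,2],
    [0,0,0],
    [0,0,0],
    [0,0,0],
    [0,0,0],
    [0,0,-15],
    [0,0,-25],
    [0,0,-30],
    [0,0,-20],
    [0,0,0]
  ],
  "rot": [
    [0,0,0],
    [0,0,0],
    [0,0,0],
    [0,0,0],
    [0,0,0],
    [0,0,0],
    [0,0,0],
    [0,0,0],
    [0,0,0],
    [0,0,0]
  ],
  "hand": [10,10,38,38,38,38,38,40,40,40]
}}

```text
t: 32.03
tcp_pos: [0.5325, 0.0322, 0.2055]
tool_rot: [0.999, 0.033, -0.001, -0.001]
force: [-0.3, -0.1, 0.8]
finger_gap: 0.467
```

```bash
python3 - <<'E'
from h import *
goto(.642,-.071,.20,3.6)
T=cams.snapshot('top');S=cams.snapshot('side')
P={}
for n,I in(('top',T),('side',S)):
    print(n,'or',blobs(I,(6,150,100),(18,255,255),(180,140,335,250)),'blue',blobs(I,(100,150,60),(125,255,255),(220,120,325,250)))
    for d in cams.regions_of('pack1',n):
        c=np.argwhere(d['pixels'])[:,::-1].mean(0); print(n,round(d['score'],2),c.round(1),onz(n,c,.047)[:2].round(4))
save('g7.png',np.hstack([cv2.resize(S[165:245,225:315],(400,356),interpolation=cv2.INTER_CUBIC),cv2.resize(T[140:230,220:320],(396,356),interpolation=cv2.INTER_CUBIC)]))
E
```

```text
t 32.03 pos [0.5325 0.0322 0.2055] jaw -86.2 F [-0.3 -0.1  0.8] gap 39.9
 shift [102.4 110.3   5. ] rows 4 each [25.6 27.6  1.3] rotz -89.8 tilt fix [-0.15  0.12  0.  ] q6 1.35
top or [([327.6, 141.1], 7, [326, 140, 4, 4]), ([274.2, 172.9], 29, [270, 171, 9, 4]), ([290.2, 171.5], 30, [286, 170, 9, 4]), ([291.0, 179.8], 47, [287, 177, 9, 6]), ([274.9, 181.0], 48, [270, 178, 10, 7])] blue [([273.6, 156.2], 76, [264, 154, 20, 6]), ([302.8, 208.7], 35, [300, 206, 7, 7])]
top 0.74 [298.6 123.7] [ 0.7628 -0.1632]
top 0.62 [291.6 186.3] [ 0.5446 -0.1323]
top 0.55 [369.  161.3] [ 0.6257 -0.3969]
top 0.53 [356.  271.4] [ 0.259  -0.3331]
top 0.53 [316.1 262.3] [ 0.2904 -0.2046]
top 0.5 [275.8 187.5] [ 0.5412 -0.0791]
side or [([275.7, 189.1], 14, [274, 187, 4, 5]), ([269.2, 192.2], 46, [266, 188, 7, 9]), ([274.3, 206.3], 18, [273, 204, 4, 6]), ([283.5, 214.8], 17, [282, 212, 4, 6]), ([276.0, 218.6], 63, [272, 214, 9, 10]), ([287.8, 228.9], 20, [286, 226, 5, 7]), ([280.0, 232.5], 68, [276, 228, 9, 10])] blue [([300.6, 208.6], 45, [298, 201, 7, 16]), ([248.8, 244.1], 23, [246, 242, 6, 5])]
side 0.84 [190.6 270.2] [ 0.2928 -0.2257]
side 0.78 [267.4 219.7] [ 0.5374 -0.0769]
side 0.67 [320.3 320.2] [ 0.6261 -0.4121]
side 0.65 [248.8 243.8] [ 0.4682 -0.1585]
side 0.63 [179.5 314.3] [ 0.2626 -0.351 ]
side 0.58 [345.5 240.2] [ 0.7617 -0.1823]
side 0.56 [271.5 233.9] [ 0.5419 -0.1317]
side 0.48 [262.3 193.3] [0.5367 0.0339]
```

View pics/g7.png

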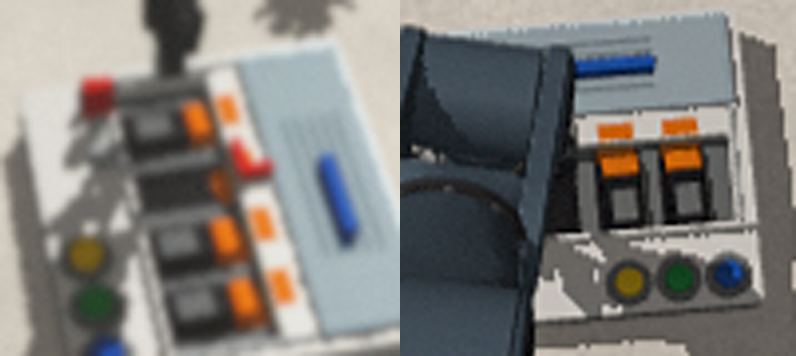

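All three packs lie flat with their orange ends to the back. Next I'll close the cover.

Call:
{"api": "drive_tool", "payload": {
  "linear": [
    [12,13,0],
    [25,27,0],
    [25,27,0],
    [20,22,0],
    [12,13,0],
    [5,5,0],
    [0,0,0],
    [0,0,0],
    [0,0,0],
    [0,0,0],
    [0,0,0],
    [0,0,0],
    [0,0,0],
    [0,0,0],
    [0,0,0],
    [0,0,0],
    [0,0,0],
    [0,0,0],
    [0,0,0]
  ],
  "rot": [
    [0,0,0],
    [0,0,0],
    [0,0,0],
    [0,0,0],
    [0,0,0],
    [0,0,0],
    [0,0,-7],
    [0,0,-7],
    [0,0,-7],
    [0,0,-7],
    [0,0,-7],
    [0,0,-7],
    [0,0,-7],
    [0,0,-7],
    [0,0,-7],
    [0,0,-7],
    [0,0,-7],
    [0,0,-7],
    [0,0,-5]
  ],
  "hand": [40,40,40,40,40,40,40,40,40,40,40,40,40,40,40,40,40,40,40],
  "force": 30
}}

```text
t: 33.82
tcp_pos: [0.6158, -0.0606, 0.1638]
tool_rot: [0.673, 0.739, -0.019, -0.039]
force: [-0.4, -0.0, -0.1]
finger_gap: 0.47
```

```bash
python3 - <<'E'
from h import *
print('rib',tri((273.6,156.2),(300.6,208.6)),onz('top',(273.6,156.2),.083))
goto(.642,-.071,.17,3.6)
E
```

```text
rib [ 0.64119483 -0.07308783  0.08289385] [ 0.64032411 -0.07306629  0.083     ]
t 33.82 pos [ 0.6158 -0.0606  0.1638] jaw 5.4 F [-0.4 -0.  -0.1] gap 40.2
 shift [-12.6  24.5  -8.6] rows 1 each [-12.6  24.5  -8.6] rotz 1.8 tilt fix [-4.57 -1.86 -0.  ] q6 -0.37
```

Call:
{"api": "drive_tool", "payload": {
  "linear": [
    [-4,8,-8],
    [-4,8,0],
    [-4,7,0],
    [0,0,0],
    [0,0,0]
  ],
  "rot": [
    [-2.3,-0.9,0.9],
    [-2.2,-0.9,0.9],
    [0,0,0],
    [0,0,0],
    [0,0,0]
  ],
  "hand": [40,40,40,40,40]
}}

```text
t: 34.23
tcp_pos: [0.6346, -0.067, 0.1633]
tool_rot: [0.683, 0.73, -0.004, -0.009]
force: [-0.2, -0.5, 0.1]
finger_gap: 0.472
```

```bash
python3 - <<'E'
from h import *
goto(.642,-.071,.142,3.6)
E
```

```text
t 34.23 pos [ 0.6346 -0.067   0.1633] jaw 3.8 F [-0.2 -0.5  0.1] gap 40.3
 shift [-4.7  7.5 21.1] rows 1 each [-4.7  7.5 21.1] rotz 0.2 tilt fix [-1.03 -0.38  0.  ] q6 -0.35
```

Call:
{"api": "drive_tool", "payload": {
  "linear": [
    [-4,7,0],
    [0,0,8],
    [0,0,9],
    [0,0,4],
    [0,0,0],
    [0,0,0],
    [0,0,0],
    [0,0,0],
    [0,0,0],
    [0,0,0]
  ],
  "rot": [
    [-1,-0.4,0],
    [0,0,0],
    [0,0,0],
    [0,0,0],
    [0,0,0],
    [0,0,0],
    [0,0,0],
    [0,0,0],
    [0,0,0],
    [0,0,0]
  ],
  "hand": [40,40,40,40,40,20,10,0,0,0]
}}

```text
t: 35.07
tcp_pos: [0.6409, -0.07, 0.1372]
tool_rot: [0.683, 0.73, -0.001, -0.002]
force: [0.1, 0.4, -2.1]
finger_gap: 0.131
```

Call:
{"api": "drive_tool", "payload": {
  "linear": [
    [0,-8,0],
    [0,-14,0],
    [0,-14,0],
    [0,-14,0],
    [0,-14,0],
    [0,-14,0],
    [0,-12,0],
    [0,-8,0],
    [0,-5,0],
    [0,-3,0],
    [0,-3,0]
  ],
  "rot": [
    [0,0,0],
    [0,0,0],
    [0,0,0],
    [0,0,0],
    [0,0,0],
    [0,0,0],
    [0,0,0],
    [0,0,0],
    [0,0,0],
    [0,0,0],
    [0,0,0]
  ],
  "hand": [0,0,0,0,0,0,0,0,0,0,0]
}}

```text
t: 35.98
tcp_pos: [0.5356, -0.0767, 0.1372]
tool_rot: [0.685, 0.728, 0.009, 0.009]
force: [9.9, 4.2, -8.7]
finger_gap: 0.127
```

```bash
python3 - <<'E'
from h import *
goto(.536,-.078,.142,3.6)
E
```

```text
t 35.98 pos [ 0.5356 -0.0767  0.1372] jaw 3.5 F [ 9.9  4.2 -8.7] gap 10.8
 shift [-1.4  0.5 -4.8] rows 1 each [-1.4  0.5 -4.8] rotz -0.1 tilt fix [1.44 0.06 0.  ] q6 -0.43
```

Call:
{"api": "drive_tool", "payload": {
  "linear": [
    [0,-3,0],
    [0,-3,0]
  ],
  "rot": [
    [0,0,0],
    [0,0,0]
  ],
  "hand": [0,0]
}}

```text
t: 36.15
tcp_pos: [0.5348, -0.0766, 0.1372]
tool_rot: [0.685, 0.728, 0.013, 0.014]
force: [8.8, 3.5, -8.2]
finger_gap: 0.13
```

Call:
{"api": "drive_tool", "payload": {
  "linear": [
    [0,0,0],
    [0,0,0],
    [0,0,0],
    [0,0,-20],
    [0,0,-25],
    [0,0,-25],
    [0,0,0],
    [0,0,0],
    [0,0,0],
    [0,0,0],
    [0,0,0],
    [0,0,0],
    [0,0,0],
    [0,0,0],
    [0,0,0],
    [0,0,0],
    [0,0,0],
    [0,0,0],
    [0,0,0],
    [0,0,0]
  ],
  "rot": [
    [0,0,0],
    [0,0,0],
    [0,0,0],
    [0,0,0],
    [0,0,0],
    [0,0,0],
    [0,0,-7],
    [0,0,-7],
    [0,0,-7],
    [0,0,-7],
    [0,0,-7],
    [0,0,-7],
    [0,0,-7],
    [0,0,-7],
    [0,0,-7],
    [0,0,-7],
    [0,0,-7],
    [0,0,-7],
    [0,0,-5],
    [0,0,0]
  ],
  "hand": [40,40,40,40,40,40,40,40,40,40,40,40,40,40,40,40,40,40,40,40]
}}

```text
t: 37.82
tcp_pos: [0.5237, -0.0773, 0.2155]
tool_rot: [-0.044, 0.999, -0.001, 0.014]
force: [0.3, 0.0, 0.6]
finger_gap: 0.47
```

```bash
python3 - <<'E'
from h import *
T=cams.snapshot('top');S=cams.snapshot('side')
for n,I in(('top',T),('side',S)): print(n,'blue',blobs(I,(100,150,60),(125,255,255),(220,120,325,250)),'red',blobs(I,(0,170,80),(4,255,255),(220,170,300,250)),'or',blobs(I,(6,150,100),(18,255,255),(220,140,310,250)))
print(cams.spot_point('lock_grip','side')[:2])
goto(.4835,.045,.17,93.6)
E
```

```text
top blue [([302.6, 208.9], 34, [300, 206, 6, 7])] red [([238.8, 201.9], 9, [238, 200, 3, 5])] or [([241.2, 175.4], 29, [237, 174, 9, 4])]
side blue [([268.0, 214.8], 40, [266, 208, 5, 15]), ([250.3, 243.5], 6, [250, 242, 2, 4])] red [([246.4, 184.9], 11, [245, 184, 4, 3]), ([247.9, 205.6], 17, [246, 202, 7, 7])] or [([275.9, 189.1], 12, [275, 187, 3, 5]), ([279.9, 202.1], 12, [279, 200, 3, 5]), ([283.7, 215.1], 14, [282, 213, 4, 5]), ([287.9, 228.6], 15, [287, 226, 3, 6])]
[{'at': [245.8, 182.4], 'score': 0.44}]
t 37.97 pos [ 0.524  -0.0773  0.2155] jaw 94.8 F [-0.2 -0.5  0.5] gap 40.2
 shift [ 31.2 125.5  44.1] rows 4 each [ 7.8 31.4 11. ] rotz 1.2 tilt fix [-0.23  1.6   0.  ] q6 -2.02
```

Call:
{"api": "drive_tool", "payload": {
  "linear": [
    [8,32,0],
    [8,32,0],
    [8,32,0],
    [5,20,0],
    [2,8,14],
    [0,0,15],
    [0,0,0]
  ],
  "rot": [
    [0,0,0],
    [0,0,0],
    [0,0,0],
    [0,0,0],
    [0,1.6,1.2],
    [0,0,0],
    [0,0,0]
  ],
  "hand": [40,40,40,40,40,40,40]
}}

```text
t: 38.55
tcp_pos: [0.4833, 0.0465, 0.1857]
tool_rot: [-0.023, 1.0, -0.003, 0.002]
force: [-0.7, 0.2, 0.2]
finger_gap: 0.471
```

```bash
python3 - <<'E'
from h import *
goto(.4833,.0455,.146,93.6)
E
```

```text
t 38.55 pos [0.4833 0.0465 0.1857] jaw 92.6 F [-0.7  0.2  0.2] gap 40.2
 shift [ 0.2 -0.7 39.7] rows 2 each [ 0.1 -0.4 19.8] rotz -1.0 tilt fix [-0.38  0.28 -0.  ] q6 -1.74
```

Call:
{"api": "drive_tool", "payload": {
  "linear": [
    [0,-0.5,10],
    [0,0,16],
    [0,0,12],
    [0,0,2],
    [0,0,0],
    [0,0,0],
    [0,0,0],
    [0,0,0],
    [0,0,0],
    [0,0,0]
  ],
  "rot": [
    [-0.4,0.3,-1],
    [0,0,0],
    [0,0,0],
    [0,0,0],
    [0,0,0],
    [0,0,0],
    [0,0,0],
    [0,0,0],
    [0,0,0],
    [0,0,0]
  ],
  "hand": [40,40,40,40,20,10,5,0,0,0]
}}

```text
t: 39.38
tcp_pos: [0.4854, 0.0449, 0.1472]
tool_rot: [-0.029, 1.0, -0.0, 0.002]
force: [0.6, 0.6, -5.6]
finger_gap: 0.152
```

Call:
{"api": "drive_tool", "payload": {
  "linear": [
    [0,-6,0],
    [0,-8,0],
    [0,-8,0],
    [0,-5,0],
    [0,-2,0],
    [0,-2,0],
    [0,-2,0]
  ],
  "rot": [
    [0,0,0],
    [0,0,0],
    [0,0,0],
    [0,0,0],
    [0,0,0],
    [0,0,0],
    [0,0,0]
  ],
  "hand": [0,0,0,0,0,0,0]
}}

```text
t: 39.97
tcp_pos: [0.4869, 0.018, 0.1474]
tool_rot: [-0.024, 1.0, 0.01, 0.002]
force: [3.2, 16.3, -7.2]
finger_gap: 0.154
```

Call:
{"api": "drive_tool", "payload": {
  "linear": [
    [0,0,0],
    [0,0,0],
    [0,0,0],
    [0,0,-20],
    [0,0,-20],
    [0,0,-10],
    [0,0,0]
  ],
  "rot": [
    [0,0,0],
    [0,0,0],
    [0,0,0],
    [0,0,0],
    [0,0,0],
    [0,0,0],
    [0,0,0]
  ],
  "hand": [40,40,40,40,20,0,0]
}}

```text
t: 40.55
tcp_pos: [0.4875, 0.0124, 0.2016]
tool_rot: [-0.021, 1.0, 0.008, 0.003]
force: [-0.4, -0.1, 0.3]
finger_gap: 0.045
```

```bash
python3 - <<'E'
from h import *
S=cams.snapshot('side');print('red',blobs(S,(0,170,80),(4,255,255),(220,170,300,250)))
goto(.4612,-.0815,.150,93.6)
E
```

```text
red [([247.5, 189.5], 18, [245, 188, 6, 4]), ([248.2, 206.1], 19, [246, 202, 7, 7])]
t 40.6 pos [0.4874 0.0124 0.2009] jaw 92.4 F [-0.5 -0.7  0.7] gap 0.1
 shift [ 30.5 -93.5  49.3] rows 3 each [ 10.2 -31.2  16.4] rotz -1.2 tilt fix [0.93 0.33 0.  ] q6 -1.84
```

The lock is back at its start pixel (home). Next, the keys, yellow first.

Call:
{"api": "drive_tool", "payload": {
  "linear": [
    [5,-15,0],
    [10,-30,0],
    [9,-28,0],
    [5,-16,0],
    [1,-5,15],
    [0,0,20],
    [0,0,10],
    [0,0,0]
  ],
  "rot": [
    [0.9,0.3,0],
    [0,0,0],
    [0,0,0],
    [0,0,0],
    [0,0,0],
    [0,0,0],
    [0,0,0],
    [0,0,0]
  ],
  "hand": [0,0,0,0,0,0,0,0]
}}

```text
t: 41.27
tcp_pos: [0.4604, -0.0911, 0.1526]
tool_rot: [-0.02, 1.0, -0.002, 0.002]
force: [-0.9, 0.6, -1.4]
finger_gap: 0.002
```

```bash
python3 - <<'E'
from h import *
goto(.4612,-.0815,.1305,93.6)
S=cams.snapshot('side');save('k1.png',cv2.resize(S[195:260,220:300],(640,520),interpolation=cv2.INTER_CUBIC))
E
```

```text
t 41.27 pos [ 0.4604 -0.0911  0.1526] jaw 92.3 F [-0.9  0.6 -1.4] gap 0.2
 shift [-1.1  9.7 22.1] rows 1 each [-1.1  9.7 22.1] rotz -1.3 tilt fix [-0.21  0.21 -0.  ] q6 -2.04
```

Correct in y, then press down.

Call:
{"api": "drive_tool", "payload": {
  "linear": [
    [-0.5,9,0],
    [-0.5,1,3],
    [0,0,8],
    [0,0,5],
    [0,0,0]
  ],
  "rot": [
    [0,0,-1.3],
    [0,0,0],
    [0,0,0],
    [0,0,0],
    [0,0,0]
  ],
  "hand": [0,0,0,0,0]
}}

```text
t: 41.73
tcp_pos: [0.4619, -0.0797, 0.1371]
tool_rot: [-0.033, 0.999, -0.003, 0.003]
force: [-0.4, -0.6, 0.2]
finger_gap: 0.002
```

Call:
{"api": "drive_tool", "payload": {
  "linear": [
    [0,0,3],
    [0,0,3],
    [0,0,3],
    [0,0,2]
  ],
  "rot": [
    [0,0,0],
    [0,0,0],
    [0,0,0],
    [0,0,0]
  ],
  "hand": [0,0,0,0]
}}

```text
t: 42.07
tcp_pos: [0.4623, -0.0794, 0.1257]
tool_rot: [-0.034, 0.999, -0.003, 0.004]
force: [0.4, -0.1, 3.7]
finger_gap: -0.002
```

Call:
{"api": "drive_tool", "payload": {
  "linear": [
    [0,0,2],
    [0,0,2],
    [0,0,1]
  ],
  "rot": [
    [0,0,0],
    [0,0,0],
    [0,0,0]
  ],
  "hand": [0,0,0]
}}

```text
t: 42.32
tcp_pos: [0.4622, -0.0794, 0.1246]
tool_rot: [-0.034, 0.999, -0.003, 0.004]
force: [-2.3, 1.0, 8.0]
finger_gap: 0.001
```

Call:
{"api": "drive_tool", "payload": {
  "linear": [
    [0,0,-15],
    [0,0,-15],
    [0,-18,0],
    [0,-30,0],
    [0,-22,0],
    [0,-10,0],
    [0,-3,0],
    [0,0,0]
  ],
  "rot": [
    [0,0,0],
    [0,0,0],
    [0,0,0],
    [0,0,0],
    [0,0,0],
    [0,0,0],
    [0,0,0],
    [0,0,0]
  ],
  "hand": [0,0,0,0,0,0,0,0]
}}

```text
t: 42.98
tcp_pos: [0.4684, -0.1649, 0.1576]
tool_rot: [-0.035, 0.999, -0.004, 0.007]
force: [0.3, 0.4, 0.6]
finger_gap: 0.005
```

```bash
python3 - <<'E'
from h import *
goto(.4664,-.166,.136,93.6)
E
```

```text
t 42.98 pos [ 0.4684 -0.1649  0.1576] jaw 94.0 F [0.3 0.4 0.6] gap 0.4
 shift [ 2.3 -0.8 21.6] rows 1 each [ 2.3 -0.8 21.6] rotz 0.4 tilt fix [-0.52  0.73  0.  ] q6 -2.2
```

Call:
{"api": "drive_tool", "payload": {
  "linear": [
    [2,-1,5],
    [0,0,10],
    [0,0,6],
    [0,0,3],
    [0,0,3],
    [0,0,3],
    [0,0,3],
    [0,0,2],
    [0,0,1]
  ],
  "rot": [
    [-0.5,0.7,0],
    [0,0,0],
    [0,0,0],
    [0,0,0],
    [0,0,0],
    [0,0,0],
    [0,0,0],
    [0,0,0],
    [0,0,0]
  ],
  "hand": [0,0,0,0,0,0,0,0,0]
}}

```text
t: 43.73
tcp_pos: [0.465, -0.1621, 0.125]
tool_rot: [-0.038, 0.999, -0.0, -0.001]
force: [-1.2, -0.6, 4.2]
finger_gap: -0.003
```

Call:
{"api": "drive_tool", "payload": {
  "linear": [
    [0,0,2],
    [0,0,2],
    [0,0,1.5]
  ],
  "rot": [
    [0,0,0],
    [0,0,0],
    [0,0,0]
  ],
  "hand": [0,0,0]
}}

```text
t: 43.98
tcp_pos: [0.4648, -0.1619, 0.1245]
tool_rot: [-0.039, 0.999, -0.002, -0.0]
force: [-3.3, -0.6, 14.0]
finger_gap: 0.001
```

Blue is at its stop. On to green, about 39 mm in +y.

Call:
{"api": "drive_tool", "payload": {
  "linear": [
    [0,0,-15],
    [0,0,-15],
    [0,15,0],
    [0,15,0],
    [0,8,0],
    [0,2,0],
    [0,0,0]
  ],
  "rot": [
    [0,0,0],
    [0,0,0],
    [0,0,0],
    [0,0,0],
    [0,0,0],
    [0,0,0],
    [0,0,0]
  ],
  "hand": [0,0,0,0,0,0,0]
}}

```text
t: 44.57
tcp_pos: [0.4615, -0.1191, 0.156]
tool_rot: [-0.04, 0.999, -0.002, 0.001]
force: [0.4, -0.2, -0.6]
finger_gap: -0.003
```

```bash
python3 - <<'E'
from h import *
goto(.4638,-.1234,.136,93.6)
E
```

```text
t 44.57 pos [ 0.4615 -0.1191  0.156 ] jaw 94.6 F [ 0.4 -0.2 -0.6] gap -0.2
 shift [-1.9 -4.3 20. ] rows 1 each [-1.9 -4.3 20. ] rotz 1.0 tilt fix [-0.24  0.07 -0.  ] q6 -2.13
```

Call:
{"api": "drive_tool", "payload": {
  "linear": [
    [-2,-4,3],
    [0,0,10],
    [0,0,6],
    [0,0,3],
    [0,0,3],
    [0,0,3],
    [0,0,3],
    [0,0,2],
    [0,0,1]
  ],
  "rot": [
    [0,0,1],
    [0,0,0],
    [0,0,0],
    [0,0,0],
    [0,0,0],
    [0,0,0],
    [0,0,0],
    [0,0,0],
    [0,0,0]
  ],
  "hand": [0,0,0,0,0,0,0,0,0]
}}

```text
t: 45.32
tcp_pos: [0.4649, -0.1251, 0.1249]
tool_rot: [-0.029, 1.0, -0.002, 0.002]
force: [-0.4, 0.9, 4.4]
finger_gap: -0.001
```

Call:
{"api": "drive_tool", "payload": {
  "linear": [
    [0,0,2],
    [0,0,2],
    [0,0,1.5]
  ],
  "rot": [
    [0,0,0],
    [0,0,0],
    [0,0,0]
  ],
  "hand": [0,0,0]
}}

```text
t: 45.57
tcp_pos: [0.4647, -0.125, 0.1244]
tool_rot: [-0.029, 1.0, -0.003, 0.003]
force: [-1.4, 1.1, 14.8]
finger_gap: 0.002
```

Green is fully down too. I'll lift away towards the robot's left and take a last look.

Call:
{"api": "drive_tool", "payload": {
  "linear": [
    [0,0,-15],
    [0,0,-30],
    [0,0,-35],
    [0,0,-35],
    [0,0,-20],
    [5,20,0],
    [10,35,0],
    [10,35,0],
    [10,35,0],
    [10,35,0],
    [10,35,0],
    [10,35,0],
    [10,35,0],
    [10,30,0],
    [0,10,0],
    [0,0,0]
  ],
  "rot": [
    [0,0,0],
    [0,0,0],
    [0,0,0],
    [0,0,0],
    [0,0,0],
    [0,0,0],
    [0,0,0],
    [0,0,0],
    [0,0,0],
    [0,0,0],
    [0,0,0],
    [0,0,0],
    [0,0,0],
    [0,0,0],
    [0,0,0],
    [0,0,0]
  ],
  "hand": [0,0,0,0,0,0,0,0,0,0,0,0,0,0,0,0]
}}

```text
t: 46.9
tcp_pos: [0.3614, 0.1808, 0.2602]
tool_rot: [-0.024, 1.0, -0.008, 0.009]
force: [0.8, 0.4, -0.6]
finger_gap: 0.001
```

```bash
python3 - <<'E'
from h import *
T=cams.snapshot('top');S=cams.snapshot('side')
for n,I in(('top',T),('side',S)): print(n,'blue',blobs(I,(100,150,60),(125,255,255),(220,120,325,250)),'red',blobs(I,(0,170,80),(4,255,255),(220,170,300,250)))
save('end.png',np.hstack([cv2.resize(S[120:280,190:350],(400,400),interpolation=cv2.INTER_CUBIC),cv2.resize(T[110:240,200:330],(400,400),interpolation=cv2.INTER_CUBIC)]))
goto(.4,.2,.25,93)
E
```

```text
top blue [([275.9, 187.3], 79, [266, 185, 21, 6]), ([302.8, 208.8], 38, [300, 206, 7, 7])] red [([246.9, 202.9], 28, [245, 200, 5, 7]), ([261.0, 205.1], 30, [256, 201, 9, 7])]
side blue [([267.6, 213.3], 49, [265, 205, 6, 18]), ([248.5, 243.8], 30, [246, 241, 6, 6])] red [([247.4, 189.6], 19, [245, 188, 6, 4]), ([248.2, 206.1], 19, [246, 202, 7, 7])]
t 47.0 pos [0.3617 0.1791 0.2601] jaw 92.6 F [ 0.6 -0.7  0.3] gap 0.2
 shift [-39.   19.3  10.5] rows 2 each [-19.5   9.6   5.2] rotz -0.4 tilt fix [-0.93  0.99 -0.  ] q6 -1.41
```

View pics/end.png

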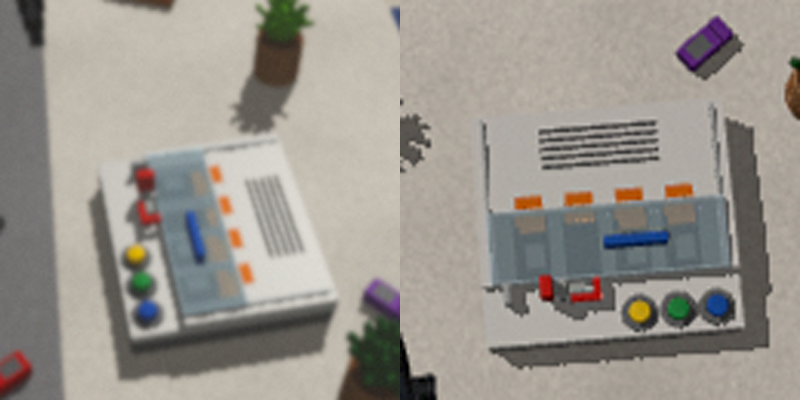

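The cover is shut, the lock is home and the packs show under the cover in three bays. Handing in.

```bash
python3 -c "
from station import order; print(order.sign_off())"
```

```text
the job is handed in; nothing more can be done
None
```

I finished the job and handed it in at about 47 s of robot time. Only three packs were on the table. I freed the lock, opened the cover, and laid each pack flat in its own bay with its orange end to the back. I then shut the cover, pushed the lock home, and pressed yellow, blue, then green.

**Last checks**
- **Cover and lock:** in the final pictures the cover rib, hook and lock grip are within about half a pixel of where they started, so the cover is shut and the lock is home.
- **Packs:** the three packs show under the closed cover. I did not re-measure their positions once the cover was shut.
- **Keys:** each key reached its stop, at 8 N (yellow), 14 N (blue) and about 15 N (green).
- **Bystanders:** I went near none of the plants, remote, heart or purple and red look-alikes. I did not re-measure their positions at the end.

**Disagreement:** my first fit of the charger's position was off by about 6 mm front to back. I corrected it from the visible bay edge before placing any packs. No check failed.

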